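# Prop open the stationery chest

### The job

Prop the lid of the wooden chest open: swing the lid right up, raise the prop rod that lies inside, and lower the lid onto it so that the rod's ball end goes into the hole in the lid's underside and is pressed fully home, past its spring catches. Never let the lid drop, press only as hard as the catches need, and leave the things standing around the chest where they are.

Things in the scene. Friction and masses are not known exactly. Their poses are not given: they have to be found in the camera images.
- chest: Fixed wooden chest, 160 mm deep (x), 220 wide (y), rim 85 high, walls 9 thick, floor 9. Origin: centre of its underside on the desk; x points from its front (knob side) to its back (hinges), y to its left, z up. Fixed rod pivot inside: 65 to the front, 35 to the right (-y), 67 up. A wooden rest stands under the stowed rod 36 behind the origin; a small box lies on the left half of the floor.
- lid (a joint): Lid angle in rad: 0 shut, grows as it opens, stop at 1.70, where it leans back and stays by itself; below about 1.4 it falls shut unless held. Lid 0.36 to 0.56 kg, panel 20 thick, its underside level with the hinge axis, front edge 160 from the axis. When the rod is home in the hole the lid stands at 0.56 to 0.75, depending on the rod's length.
- lid_hinge (a point): Point on the lid's hinge axis, at mid width (in the chest: 75 behind the origin, 85.5 up). The axis runs along the chest's y.
- lid_knob (a point): Centre of the lid's brass barrel knob: a cylinder 18 across and 24 long, lying along the chest's y, on a stem at the middle of the lid's front edge. It is 190 from the hinge axis along the lid and 10 above the underside's plane; it may turn between the fingers while the lid swings. Take it by its two flat ends.
- socket: Brass-rimmed blind hole in the lid's underside, 100 from the hinge axis along the lid, 35 right of the middle. Origin: centre of its mouth; z points into the lid. Bore 14.4 wide, 14 deep, mouth flared to 21. Two side catches resist the ball: to pass them takes about 6 to 12 N along the hole (2 to 5 N at the knob besides the lid's weight); then a hard bottom.
- prop (a joint): Angle of the prop rod in rad: 0 lying level (stowed, pointing to the back), grows as its free end swings up in the plane of the hole; stop at 1.7. Its stiff pivot holds it where it is left. About 0.915 stands it ready for the hole: within 0.05 the flared mouth still guides the ball in.
- prop_rod: Steel prop rod 8 thick, inside the chest, seen once the lid is up. Origin: on its pivot; x along the rod to its free end, a brass ball 12 across on a thin screwed neck. The screw's setting differs: pivot to ball centre measures 98 to 117. So the height at which it seats has to be felt.
- prop_bead (a point): Centre of the round steel bead on the rod, 16 across, 70 from the pivot: the place to take the rod from above, fingers closing along the chest's y, with 60 free on both sides.
- hole_bottom: Brass plate at the bottom of that hole, 14 above its mouth. Origin: centre of the face that the ball bears on; z points away from the mouth. The ball is fully home when it bears on this plate; pressed on with over 30 N it is damaged (that is about 10 N of push at the knob).
- card_case: Bystander: leather card case, 65 x 92 x 24, flat on the desk right of the chest. Origin: centre of its underside.
- desk_bell: Bystander: brass hand bell, 67 across, 95 high, upright left of the chest. Origin: centre of its underside.
- coaster_stack: Bystander: round stack of coasters, 92 across, 20 high, left of the chest near its front. Origin: centre of its underside.

How it is judged:
By the outcome, as a careful person would: the job done as asked, in the order asked, and still so for the second after the job is handed in, with the robot touching nothing.
It also fails if it takes over 72 s, if anything falls off the work surface, if the arm or the gripper's body presses on something with over 40 N, if the wrist force passes 120 N, or if a joint passes its speed limit or range.

### The arm

A 6-joint arm with a two-finger parallel gripper is mounted at the origin on the work surface; the furniture and walls round the work are solid. World frame = base frame: x ahead of the robot, y to its left, z up, the work surface at z = 0. Lengths are in m, angles in rad, forces in N, time in s.
With the tool pointing down it reaches from about 0.225 to 0.875 m from the base axis. Payload 3.4 kg.
Tool frame: the origin (TCP) lies at the very end of the fingers, on their centre line; the grasp point (between the pads) lies 19 mm behind it; x points along the fingers, y is the direction in which the jaws open and shut, and the axes are right-handed (so a half turn about x gives the same grasp; the last joint's range is limited). The gripper opens to 85 mm and grips with 20 to 120 N. Pads are 22 mm wide; open, the fingers measure 114 mm over their backs; the gripper's body (76 mm by 85 mm) begins 54 mm behind the grasp point. The pads swing forward as they close: fully open they stand 13 mm farther back than shut.
Start: joints at [-1.276, 0.276, 1.505, -0, 1.361, -0.121], TCP at [0.232, -0.526, 0.231] pointing down, gripper open.
Joint ranges: [-2.89, 2.89], [-0.75, 2.08], [0.22, 2.7], [-1.18, 4.32], [0.11, 2.71], [-2.7, 2.7]. Speed limits (rad/s): [2.57, 2.57, 3.14, 3.14, 3.14, 3.14].

### API

Orientations are given as a unit quaternion [w, x, y, z].
In Python, from rig import manip gives the robot as it stands. The module is installed in compiled form; this text tells all that it offers.
- The arm moves only by the tool play_rows, never from a script. Its argument "plan" is a list that holds one entry, the list of rows, each a list of 5 numbers: the closure, from 0 (fully open) to 1 (shut), then the shift along the tool's x, y, z in m, then the turn about the tool's x in degrees. A call has 1 to 12 rows; each row is the pose to reach, as a shift and turn from the pose measured when the call began, along the tool's axes at that moment; what a row does not reach only later rows make up. A row lasts 1/10 s, in which the tool goes at most 50 mm and 8.59 degrees, less where a joint would pass 70% of its speed; a pose out of reach is approached as far as the arm can. A call with a gripper value outside its range is refused whole. The fingers move at their own pace and stop on an object; "grip_force" is the grip in N (left out, the last holds). Time passes only in rows, so rows that repeat a pose let the fingers close. It gives the time, the measured TCP pose, the force and the opening at its end, in the units of the state.
- manip.get_state(): the state, without advancing time (a new reading comes with each control period).
- manip.get_image(name): name is "side" or "top"; returns (picture, depth): 420x560x3 uint8, red, green, blue; 420x560 float32, m along the optical axis (not along the pixel's ray), 0 where there is no reading.
- manip.camera_params(name): a dict with "intrinsics" (3x3 intrinsics, pixels), "R" (3x3) and "t" (3): a world point X has camera coordinates R X + t. Camera axes: x right, y down, z forward; pixel columns grow to the right and rows downward; lengths in m; the calibration is good to about 2 mm. A picture is of the moment at which its call begins. camera_params takes no time and is no camera call.
- manip.sign_off(): hands the job in, once; it reports no verdict.
The state is a dict: "clock": time; "qpos": joint angles; "qd": joint speeds; "effort": joint torques, N m; "position": TCP position; "ee_rot": TCP orientation; "contact_force": force on the tool from outside, world axes, zero at the start; "moment": the same for the moment, N m; "width": finger opening in m.
Only numpy, scipy, OpenCV 4.12 (cv2) and the standard library are available. Lean on these libraries where they do the work, as an engineer would, in place of code of your own. Each camera call takes 0.05 s, during which the arm holds its last target.

## Working session

There is one attempt and no reset: what is moved stays moved. The work goes in short steps, Python scripts to look and compute and a tool call to move; the robot and the scene stay as the last step left them, time stands still between calls to the robot, and variables do not carry over. Pictures are saved under pics/ and viewed, and the job is handed in when it is done.

Besides the shell and the picture viewer there is one more tool, called by a JSON object that holds its "op" and its "data", one argument or row to a line. play_rows: Moves the arm, as the interface text tells. Its arguments: {"type":"object","properties":{"plan":{"type":"array","items":{"type":"array","items":{"type":"array","items":{"type":"number"}}}},"grip_force":{"type":"number"}},"required":["plan"]}

```bash
mkdir -p pics; python3 - <<'E'
from rig import manip
import cv2,numpy as np
s=manip.get_state()
for k in s: print(k,np.round(s[k],4))
for n in("side","top"):
    p,d=manip.get_image(n)
    cv2.imwrite(f"pics/{n}0.png",p[:,:,::-1]); np.save(f"pics/{n}0.npy",d); np.save(f"pics/{n}0c.npy",p)
    c=manip.camera_params(n); print(n,{k:np.round(v,4).tolist() for k,v in c.items()})
E
```

```text
clock 0.0
qpos [-1.2759  0.2766  1.5061  0.      1.3607 -0.121 ]
qd [-0.0005  0.0009 -0.001  -0.0001  0.0006  0.0002]
effort [-3.00000e-04 -4.16772e+01 -2.45803e+01 -1.00000e-04  1.12000e-02
  0.00000e+00]
position [ 0.2321 -0.5255  0.2305]
ee_rot [-0.1453 -0.6918 -0.1466  0.6919]
contact_force [-0.2892  0.496   1.0613]
moment [0.012  0.0218 0.0174]
width 0.0854
side {'intrinsics': [[390.3227, 0.0, 278.3489], [0.0, 390.3227, 206.8815], [0.0, 0.0, 1.0]], 'R': [[-0.9875, -0.1576, 0.0065], [-0.0725, 0.4169, -0.906], [0.1401, -0.8952, -0.4231]], 't': [0.559, 0.1073, 0.8638]}
top {'intrinsics': [[442.1891, 0.0, 282.0541], [0.0, 442.1891, 209.0114], [0.0, 0.0, 1.0]], 'R': [[0.0048, -0.9998, -0.0203], [-0.9819, -0.0009, -0.1894], [0.1893, 0.0208, -0.9817]], 't': [0.0482, 0.5522, 1.0845]}
```

View pics/side0.png

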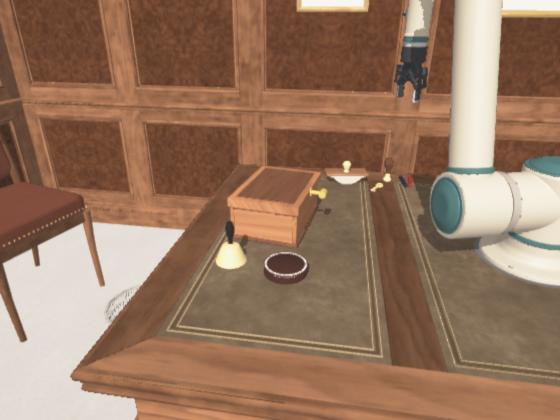

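View pics/top0.png

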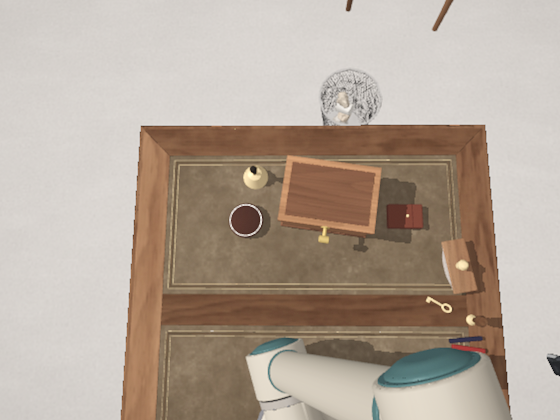

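The side view shows the chest at about (275,205) with the knob at (320,193). In the top view the lid covers about (280–380, 157–235), the knob is at (324,235), the bell at (255,177), the coasters at (246,220) and the card case at (404,216). Next I'll fit the lid's top plane and the knob.

```bash
cat > h.py <<'E'
import numpy as np,cv2
from rig import manip
def cloud(n,d):
    c=manip.camera_params(n);K=np.array(c["intrinsics"]);R=np.array(c["R"]);t=np.array(c["t"])
    v,u=np.mgrid[0:420,0:560]
    P=np.stack([(u-K[0,2])/K[0,0]*d,(v-K[1,2])/K[1,1]*d,d],-1)
    return (P-t)@R
def ray(n,u,v):
    c=manip.camera_params(n);K=np.array(c["intrinsics"]);R=np.array(c["R"]);t=np.array(c["t"])
    return -R.T@t, R.T@np.array([(u-K[0,2])/K[0,0],(v-K[1,2])/K[1,1],1])
def onz(n,u,v,z):
    o,r=ray(n,u,v); return o+r*(z-o[2])/r[2]
def proj(n,X):
    c=manip.camera_params(n);p=np.array(c["intrinsics"])@(np.array(c["R"])@X+np.array(c["t"])); return p[:2]/p[2]
def grab(tag,names=("side","top"),crop=None):
    o={}
    for n in names:
        p,d=manip.get_image(n); o[n]=(p,d); cv2.imwrite(f"pics/{n}{tag}.png",p[:,:,::-1]); np.save(f"pics/{n}{tag}.npy",d)
    return o
E
python3 - <<'E'
from h import *
d=np.load("pics/top0.npy");P=cloud("top",d);z=P[...,2]
m=((abs(z-.105)<.012)&(d>0)).astype(np.uint8)
m[:140]=0;m[260:]=0;m[:,:270]=0;m[:,:0]=0;m[:,390:]=0
n,l,st,_=cv2.connectedComponentsWithStats(m);i=1+np.argmax(st[1:,4]);print(st[i]);mm=(l==i)
c=cv2.findContours(mm.astype(np.uint8),0,2)[0][0][:,0]
print("z lid",np.median(z[mm]))
pts=np.array([onz("top",u,v,.1055)[:2] for u,v in c],np.float32)
r=cv2.minAreaRect(pts);print(r);print(cv2.boxPoints(r))
m2=mm[:225]; 
pk=P[225:250,310:340];dd=pk[...,2]
for row in range(226,246,1): print(row,np.round(P[row,316:334,2]*1000).astype(int))
E
```

```text
[ 278  156  104   88 6463]
z lid 0.10685834718165099
((0.5610002279281616, -0.06623484194278717), (0.235802561044693, 0.2058003544807434), 81.81279754638672)
[[ 0.44235873 -0.16828069]
 [ 0.64606154 -0.19758828]
 [ 0.6796417   0.03581101]
 [ 0.47593892  0.0651186 ]]
226 [ 93  99  96 100 102 106 106 108 106 108 108 108 106 103 107 107 107 105]
227 [ 45  48  52  55  86  98 102 103 104 107 105 107 107 104 107 104 105 108]
228 [ 28  36  33  41  40  39  40  92 100  98  97  97 104 101  97  94 100  98]
229 [ 12  16  17  21  19  25  25  31 100 100  98  42  41  42  47  48  48  52]
230 [  9  11   5  12  13  10  13  11  98 102 102  23  26  25  28  32  39  34]
231 [  9   5   5   5  13  11  10  95  99 100  97   9  11  14  16  17  21  19]
232 [ -3   2   0   1  -2   0   4  95  98  97 101   9  10  10  10  11  12  11]
233 [  2   2   0  -4   1   4  -2  98 103  97 101   3  -2  -2   5  10   4   8]
234 [ -2  -1  -2  -1   3  -2   2  96 103 101  98   2  -3  -2  -4  -2  -2   0]
235 [ -4   1  -1   2  -3   0  -5 103 102 101  99   0   1  -3   0  -4   1  -1]
236 [ -2  -2  -1  -1 102  97 102 101  99 100  99  -2  -1  -1  -2  -1  -5   0]
237 [  1  -1   0  93 102 100 106 102 102 104 101 100  99  -1   0  -1   1  -1]
238 [  0  -3   2 103 107 107 102 102 102 102 106 106 105  99  -3   0  -1  -2]
239 [  0  -2  -1 103 101 106 103 105 102 104 103 103 101  -2  -3  -2  -1   3]
240 [  0   0  -2  99 104 106 103 101 105 104 108 103 101   1   1  -4   0  -3]
241 [ -1  -2   1 100 100 102 100  99 102 104 104 103 104   1   1  -2  -1  -2]
242 [ -2  -2  -5  96  96  95  99 102 102 100 100 104 102  -3  -2  -1  -1  -2]
243 [ -3  -1  -1   3   2   3  -1  -3  92  99  97  97 101  -1   2   1   0  -1]
244 [ 2  1 -2 -5 -1  1  0  2  4 -1  1 -1  0 -2  2 -2 -1  0]
245 [ 0 -2 -1  0  0  1  0 -3  1 -1  0 -5  3  2 -1  4 -2  0]
```

```bash
python3 - <<'E'
import cv2
a=cv2.imread("pics/top0.png")[140:260,260:440];cv2.imwrite("pics/c1.png",cv2.resize(a,None,fx=4,fy=4,interpolation=2))
a=cv2.imread("pics/side0.png")[150:290,200:360];cv2.imwrite("pics/c2.png",cv2.resize(a,None,fx=4,fy=4,interpolation=2))
E
```

```text
(no output)
```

View pics/c1.png

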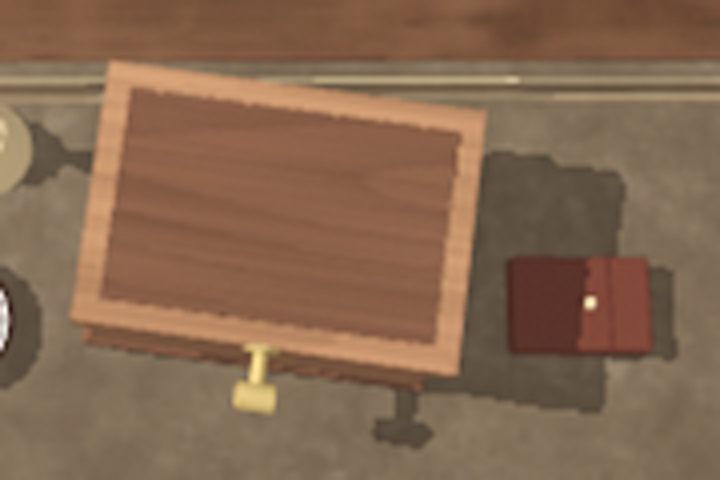

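View pics/c2.png

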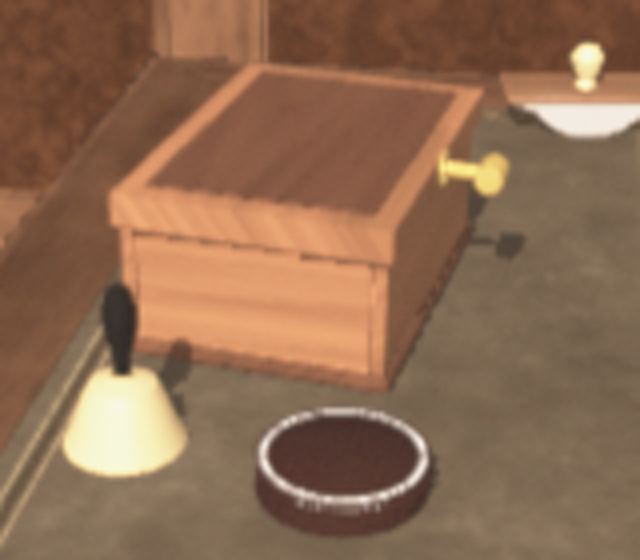

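```bash
python3 - <<'E'
from h import *
d=np.load("pics/top0.npy");P=cloud("top",d);z=P[...,2]
m=((abs(z-.105)<.012)&(d>0)).astype(np.uint8)
m[:140]=0;m[260:]=0;m[:,:270]=0;m[:,390:]=0
m=cv2.morphologyEx(m,cv2.MORPH_OPEN,np.ones((9,9),np.uint8))
c=cv2.findContours(m,0,2)[0];c=max(c,key=cv2.contourArea)[:,0]
pts=np.array([onz("top",u,v,.1055)[:2] for u,v in c],np.float32)
r=cv2.minAreaRect(pts);print(r);b=cv2.boxPoints(r);print(b)
# knob by colour
p=cv2.imread("pics/top0.png");k=((z>.085)&(z<.115)).astype(np.uint8);k[:237]=0;k[245:]=0;k[:,:312]=0;k[:,335:]=0
v,u=np.nonzero(k);print(u.mean(),v.mean(),len(u));kp=onz("top",u.mean(),v.mean(),.1);print("knob bar",kp)
kk=np.array([onz("top",a,b,.1)[:2] for a,b in zip(u,v)],np.float32);print(cv2.minAreaRect(kk))
# depth-cloud center of points
print(P[k>0].mean(0))
# from side
s=cv2.imread("pics/side0.png")
h=cv2.cvtColor(s,cv2.COLOR_BGR2HSV)
q=((h[...,0]>20)&(h[...,0]<32)&(h[...,1]>110)&(h[...,2]>120)).astype(np.uint8);q[:180]=0;q[205:]=0;q[:,:305]=0;q[:,330:]=0
v,u=np.nonzero(q);print(np.c_[u,v].min(0),np.c_[u,v].max(0),len(u))
sel=u>=316;print(u[sel].mean(),v[sel].mean(),onz("side",u[sel].mean(),v[sel].mean(),.0955))
E
```

```text
((0.5792843103408813, -0.06886175274848938), (0.23579518496990204, 0.1688566952943802), 81.81283569335938)
[[ 0.478927   -0.17353454]
 [ 0.64606273 -0.19758096]
 [ 0.6796416   0.03581104]
 [ 0.5125059   0.05985746]]
323.77272727272725 239.74242424242425 66
knob bar [ 0.467177   -0.05283461  0.1       ]
((0.4665592312812805, -0.05338490754365921), (0.014637568965554237, 0.02438596822321415), 0.12793868780136108)
[ 0.46697306 -0.05270753  0.101663  ]
[310 189] [324 197] 61
321.1458333333333 193.39583333333334 [ 0.47066367 -0.04508756  0.0955    ]
```

```bash
cat >> h.py <<'E'
from scipy.spatial.transform import Rotation as Ro
YAW=np.arctan2(-.02405,.16714)
UX=np.array([np.cos(YAW),np.sin(YAW),0]);UY=np.array([-UX[1],UX[0],0]);UZ=np.array([0,0,1.])
FRONT=np.array([.5793,-.0689,0])-.0844*UX
HIN=FRONT+.160*UX+.0855*UZ
ORG=FRONT+.085*UX
def knob(th): return HIN+.190*(-np.cos(th)*UX+np.sin(th)*UZ)+.010*(np.sin(th)*UX+np.cos(th)*UZ)
PIV=ORG-.065*UX-.035*UY+.067*UZ
def bead(th): return PIV+.070*(np.cos(th)*UX+np.sin(th)*UZ)
def tool():
    s=manip.get_state();q=np.array(s["ee_rot"]);R=Ro.from_quat(q[[1,2,3,0]]).as_matrix();return s,R
def shift(target_grasp,back=.019):
    s,R=tool(); tcp=np.array(target_grasp)+back*R[:,0]; return R.T@(tcp-np.array(s["position"]))*1000
def turn():
    s,R=tool(); a=UY@R[:,1];b=UY@R[:,2]; t=np.degrees(np.arctan2(b,a)); return (t+90)%180-90
def rep():
    s,R=tool(); print("t",round(s["clock"],2),"pos",np.round(np.array(s["position"])*1000,1),"F",np.round(s["contact_force"],2),"M",np.round(s["moment"],3),"w",round(s["width"]*1000,1),"turn",round(turn(),2),"q",np.round(s["qpos"],2)); print(np.round(R,4))
E
python3 - <<'E'
from h import *
rep();print(ORG,HIN,YAW,knob(0),bead(0))
print("to above knob",shift(knob(0)+[0,0,.08]), "at knob",shift(knob(0)))
print(proj("side",knob(0)),proj("top",knob(0)),proj("side",ORG-.08*UX+.11*UY), proj("side",ORG+.08*UX+.11*UY))
E
```

```text
t 0.1 pos [ 232.1 -525.6  230.5] F [-0.23  0.09  0.32] M [ 0.006 -0.015  0.001] w 85.5 turn 32.01 q [-1.28  0.28  1.51 -0.    1.36 -0.12]
[[-5.000e-04  4.039e-01 -9.148e-01]
 [ 1.600e-03 -9.148e-01 -4.039e-01]
 [-1.000e+00 -1.600e-03 -2.000e-04]]
[ 0.57989388 -0.06898545  0.        ] [ 0.65412931 -0.07966729  0.0855    ] -0.14291042913060437 [ 0.46606623 -0.05260664  0.0955    ] [ 0.57985806 -0.10434078  0.067     ]
to above knob [  74.65717367 -338.06339274 -405.05077815] at knob [ 154.65706384 -337.93160657 -405.03646436]
[323.25524471 192.31506715] [323.55146331 240.4192881 ] [296.32021681 246.89805107] [231.56666169 236.29108341]
```

{"op": "play_rows", "data": {
  "plan": [
    [[0.3,10,0,0,0]]
  ],
  "grip_force": 25
}}

```text
clock: 0.2
position: [0.2338, -0.5309, 0.1867]
ee_rot: [0.151, 0.692, 0.141, -0.691]
contact_force: [0.2, -2.1, 1.0]
width: 0.0736
```

I sent 10 m where metres are the unit. The 50 mm per-row cap limited it to a harmless 44 mm descent in free space. I'll recompute from here.

```bash
python3 - <<'E'
from h import *
rep();print("above knob +70",shift(knob(0)+[0,0,.07]),turn())
E
```

```text
t 0.2 pos [ 233.8 -530.9  186.7] F [ 0.19 -2.07  0.96] M [-0.037  0.011  0.005] w 73.6 turn 32.02 q [-1.28  0.3   1.58  0.    1.25 -0.12]
[[ 0.004   0.4039 -0.9148]
 [-0.013  -0.9147 -0.404 ]
 [-0.9999  0.0135  0.0016]]
above knob +70 [  34.93549008 -343.98538502 -405.71863338] 32.01662205983391
```

{"op": "play_rows", "data": {
  "plan": [
    [[0.3,0.0,-0.03,-0.035,4],[0.3,0.0,-0.06,-0.07,8],[0.3,0.0,-0.09,-0.105,12],[0.3,0.0,-0.12,-0.14,16],[0.3,0.0,-0.15,-0.175,20],[0.3,0.0,-0.18,-0.21,24],[0.3,0.0,-0.21,-0.245,28],[0.3,0.0,-0.24,-0.28,32],[0.3,0.0,-0.27,-0.315,32],[0.3,0.0,-0.3,-0.35,32],[0.3,0.0,-0.33,-0.385,32],[0.3,0.0,-0.344,-0.406,32]]
  ]
}}

```text
clock: 1.4
position: [0.4666, -0.049, 0.1812]
ee_rot: [-0.045, 0.707, -0.053, -0.704]
contact_force: [0.0, -0.7, 0.5]
width: 0.06
```

```bash
python3 - <<'E'
from h import *
rep();print("knob +50",shift(knob(0)+[0,0,.05]),turn())
E
```

```text
t 1.4 pos [466.6 -49.  181.2] F [ 0.01 -0.69  0.45] M [-0.026 -0.007  0.037] w 60.0 turn 0.17 q [-0.24  0.15  1.8  -0.01  1.18  1.47]
[[ 0.0037 -0.1396 -0.9902]
 [-0.0117 -0.9901  0.1395]
 [-0.9999  0.0111 -0.0053]]
knob +50 [54.70494941  3.23540195  0.22113298] 0.1669866331480705
```

{"op": "play_rows", "data": {
  "plan": [
    [[0.3,0.03,0.003,0.0,0],[0.3,0.06,0.003,0.0,0],[0.3,0.08,0.003,0.0,0],[0.3,0.095,0.003,0.0,0],[0.3,0.103,0.003,0.0,0],[0.3,0.103,0.003,0.0,0]]
  ]
}}

```text
clock: 2.0
position: [0.4656, -0.053, 0.0772]
ee_rot: [-0.046, 0.706, -0.053, -0.705]
contact_force: [-0.1, 0.6, 0.2]
width: 0.0598
```

```bash
python3 - <<'E'
from h import *
rep();print("knob",shift(knob(0)),turn())
o=grab("1")
a=o["top"][0][190:280,270:390,::-1];b=o["side"][0][130:220,270:390,::-1]
cv2.imwrite("pics/c3.png",cv2.resize(np.vstack([a,b]),None,fx=3.3,fy=3.3,interpolation=2))
E
```

```text
t 2.0 pos [465.6 -53.   77.2] F [-0.11  0.57  0.24] M [ 0.013 -0.024 -0.025] w 59.8 turn 0.16 q [-0.25  0.26  1.96 -0.01  0.92  1.47]
[[ 0.001  -0.1396 -0.9902]
 [-0.011  -0.9901  0.1396]
 [-0.9999  0.0108 -0.0025]]
knob [ 0.69153805 -0.24208756 -0.42695732] 0.16408556592281798
```

View pics/c3.png

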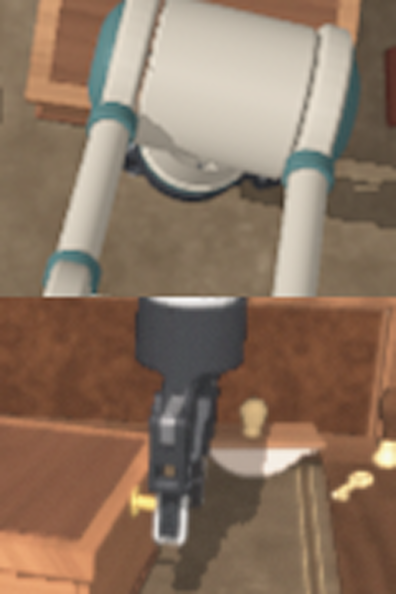

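The lower panel (side view) shows the fingers astride the knob. The stem enters at crop (143,500), in line with the pads. I'll close now.

{"op": "play_rows", "data": {
  "plan": [
    [[1,0,0,0,0],[1,0,0,0,0],[1,0,0,0,0],[1,0,0,0,0],[1,0,0,0,0]]
  ],
  "grip_force": 30
}}

```text
clock: 2.6
position: [0.4679, -0.0507, 0.0798]
ee_rot: [-0.048, 0.708, -0.053, -0.703]
contact_force: [1.4, 9.4, 6.2]
width: 0.0234
```

```bash
python3 - <<'E'
from h import *
rep();s,R=tool();p0=np.array(s["position"])
for th in np.arange(0,1.75,.1): print(round(th,2),np.round(R.T@(knob(th)-knob(0)),4))
E
```

```text
t 2.6 pos [467.9 -50.7  79.8] F [1.4  9.41 6.23] M [ 1.586 -0.181 -0.043] w 23.4 turn 0.0 q [-0.25  0.26  1.95 -0.01  0.92  1.47]
[[ 0.0073 -0.1424 -0.9898]
 [-0.0069 -0.9898  0.1424]
 [-0.9999  0.0058 -0.0082]]
0.0 [0. 0. 0.]
0.1 [-0.0189  0.0001 -0.0021]
0.2 [-0.0375  0.0002 -0.0061]
0.3 [-0.0556  0.0003 -0.0119]
0.4 [-0.073   0.0004 -0.0195]
0.5 [-0.0896  0.0005 -0.0288]
0.6 [-0.1052  0.0006 -0.0397]
0.7 [-0.1196  0.0007 -0.0521]
0.8 [-0.1327  0.0008 -0.0659]
0.9 [-0.1444  0.0008 -0.0809]
1.0 [-0.1545  0.0009 -0.097 ]
1.1 [-0.1629  0.0009 -0.1141]
1.2 [-0.1696  0.001  -0.1319]
1.3 [-0.1745  0.001  -0.1502]
1.4 [-0.1776  0.001  -0.169 ]
1.5 [-0.1787  0.001  -0.188 ]
1.6 [-0.1779  0.001  -0.207 ]
1.7 [-0.1753  0.001  -0.2258]
```

{"op": "play_rows", "data": {
  "plan": [
    [[1,0,0,0,0],[1,-0.0095,0,-0.0008,0],[1,-0.0189,0,-0.0021,0],[1,-0.0283,0,-0.004,0],[1,-0.0375,0,-0.0061,0],[1,-0.0466,0,-0.009,0],[1,-0.0556,0,-0.0119,0],[1,-0.0644,0,-0.0156,0],[1,-0.073,0.0,-0.0195,0],[1,-0.0814,0.0,-0.024,0],[1,-0.0896,0.0,-0.0288,0],[1,-0.0896,0.0,-0.0288,0]]
  ]
}}

```text
clock: 3.8
position: [0.4963, -0.0547, 0.1706]
ee_rot: [-0.048, 0.708, -0.053, -0.702]
contact_force: [0.8, -1.8, -3.9]
width: 0.0235
```

```bash
cat >> h.py <<'E'
K0=np.array([.4679,-.0507,.0798])
def lidang():
    s,R=tool(); g=np.array(s["position"])-.019*R[:,0]-HIN; x=g@UX;z=g[2]
    r=np.hypot(x,z); th=np.arctan2(z,-x)-np.arctan2(.01,.19); return th,r
E
python3 - <<'E'
from h import *
rep();print(lidang(),np.hypot(.19,.01));s,R=tool();th0=.5
for th in np.arange(.5,1.75,.1): print(round(th,2),np.round(R.T@(knob(th)-knob(th0)),4))
o=grab("2",("side",))
E
```

```text
t 3.8 pos [496.3 -54.7 170.6] F [ 0.8  -1.81 -3.94] M [-0.236  0.139  0.   ] w 23.5 turn 0.02 q [-0.24  0.2   1.77 -0.01  1.16  1.47]
[[ 0.0076 -0.1422 -0.9898]
 [-0.0077 -0.9898  0.1422]
 [-0.9999  0.0065 -0.0086]]
(np.float64(0.524513523899512), np.float64(0.19086407009858128)) 0.1902629759044045
0.5 [0. 0. 0.]
0.6 [-0.0156  0.0001 -0.0109]
0.7 [-0.03    0.0002 -0.0233]
0.8 [-0.0431  0.0003 -0.0371]
0.9 [-0.0547  0.0004 -0.0521]
1.0 [-0.0648  0.0004 -0.0683]
1.1 [-0.0733  0.0005 -0.0853]
1.2 [-0.08    0.0006 -0.1031]
1.3 [-0.0848  0.0006 -0.1215]
1.4 [-0.0879  0.0006 -0.1403]
1.5 [-0.089   0.0006 -0.1593]
1.6 [-0.0882  0.0006 -0.1783]
1.7 [-0.0856  0.0006 -0.1971]
```

View pics/side2.png

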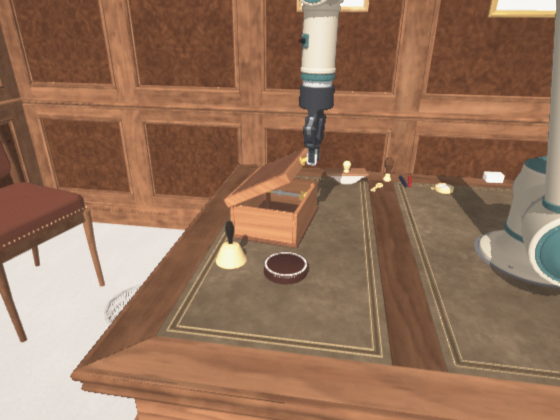

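The lid is raised to about 0.52 with the knob held at (308,160), and the prop rod shows inside at (290,195). I'll keep going.

```bash
python3 - <<'E'
from h import *
s,R=tool();th0=lidang()[0]
for th in np.arange(th0,1.78,.055): print(round(th,3),np.round(R.T@(knob(th)-knob(th0)),4))
E
```

```text
0.521 [0. 0. 0.]
0.576 [-0.0086  0.0001 -0.006 ]
0.631 [-0.0168  0.0001 -0.0124]
0.686 [-0.0247  0.0002 -0.0193]
0.741 [-0.0322  0.0002 -0.0266]
0.796 [-0.0392  0.0003 -0.0344]
0.851 [-0.0459  0.0003 -0.0424]
0.906 [-0.0521  0.0004 -0.0509]
0.961 [-0.0578  0.0004 -0.0597]
1.016 [-0.063   0.0004 -0.0687]
1.071 [-0.0677  0.0005 -0.0781]
1.126 [-0.0719  0.0005 -0.0877]
1.181 [-0.0755  0.0005 -0.0975]
1.236 [-0.0786  0.0005 -0.1075]
1.291 [-0.0812  0.0006 -0.1176]
1.346 [-0.0832  0.0006 -0.1279]
1.401 [-0.0846  0.0006 -0.1382]
1.456 [-0.0855  0.0006 -0.1487]
1.511 [-0.0858  0.0006 -0.1591]
1.566 [-0.0855  0.0006 -0.1696]
1.621 [-0.0846  0.0006 -0.18  ]
1.676 [-0.0832  0.0006 -0.1904]
1.731 [-0.0811  0.0006 -0.2006]
```

{"op": "play_rows", "data": {
  "plan": [
    [[1,-0.0086,0,-0.006,0],[1,-0.0168,0,-0.0124,0],[1,-0.0247,0,-0.0193,0],[1,-0.0322,0,-0.0266,0],[1,-0.0392,0,-0.0344,0],[1,-0.0459,0,-0.0424,0],[1,-0.0521,0,-0.0509,0],[1,-0.0578,0,-0.0597,0],[1,-0.063,0,-0.0687,0],[1,-0.0677,0,-0.0781,0],[1,-0.0719,0,-0.0877,0],[1,-0.0719,0,-0.0877,0]]
  ]
}}

```text
clock: 5.05
position: [0.5838, -0.0673, 0.2446]
ee_rot: [-0.047, 0.709, -0.053, -0.702]
contact_force: [-5.2, -2.6, 4.3]
width: 0.0234
```

```bash
python3 - <<'E'
from h import *
rep();s,R=tool();th0=lidang()[0];print(lidang())
for th in np.arange(th0,1.78,.06): print(round(th,3),np.round(R.T@(knob(th)-knob(th0)),4))
E
```

```text
t 5.05 pos [583.8 -67.3 244.6] F [-5.22 -2.61  4.29] M [-0.351  0.91   0.06 ] w 23.4 turn 0.02 q [-0.23  0.28  1.46 -0.01  1.38  1.49]
[[ 0.0099 -0.1422 -0.9898]
 [-0.0091 -0.9898  0.1421]
 [-0.9999  0.0076 -0.0111]]
(np.float64(1.1362950349804197), np.float64(0.191949849825072))
1.136 [0. 0. 0.]
1.196 [-0.0038  0.     -0.0108]
1.256 [-0.007   0.0001 -0.0217]
1.316 [-0.0095  0.0001 -0.0329]
1.376 [-0.0113  0.0001 -0.0441]
1.436 [-0.0125  0.0001 -0.0555]
1.496 [-0.0129  0.0001 -0.0669]
1.556 [-0.0127  0.0001 -0.0783]
1.616 [-0.0118  0.0001 -0.0897]
1.676 [-1.02e-02  1.00e-04 -1.01e-01]
1.736 [-8.000e-03  1.000e-04 -1.122e-01]
```

{"op": "play_rows", "data": {
  "plan": [
    [[1,-0.0038,0,-0.0108,0],[1,-0.007,0,-0.0217,0],[1,-0.0097,0,-0.0329,0],[1,-0.0116,0,-0.0441,0],[1,-0.0129,0,-0.0555,0],[1,-0.0134,0,-0.0669,0],[1,-0.0132,0,-0.0783,0],[1,-0.0124,0,-0.0897,0],[1,-0.011,0,-0.099,0],[1,-0.0105,0,-0.101,0],[1,-0.0105,0,-0.101,0]]
  ]
}}

```text
clock: 6.15
position: [0.6865, -0.0821, 0.2577]
ee_rot: [-0.047, 0.711, -0.054, -0.7]
contact_force: [0.0, -3.1, 6.3]
width: 0.0232
```

```bash
python3 - <<'E'
from h import *
rep();print(lidang())
o=grab("3")
E
```

```text
t 6.15 pos [686.5 -82.1 257.7] F [ 0.04 -3.08  6.35] M [-0.396  0.275  0.018] w 23.2 turn 0.01 q [-0.22  0.43  1.2  -0.01  1.49  1.5 ]
[[ 0.0155 -0.1423 -0.9897]
 [-0.0102 -0.9898  0.1422]
 [-0.9998  0.0079 -0.0168]]
(np.float64(1.6845857297485132), np.float64(0.19387247462135024))
```

View pics/side3.png

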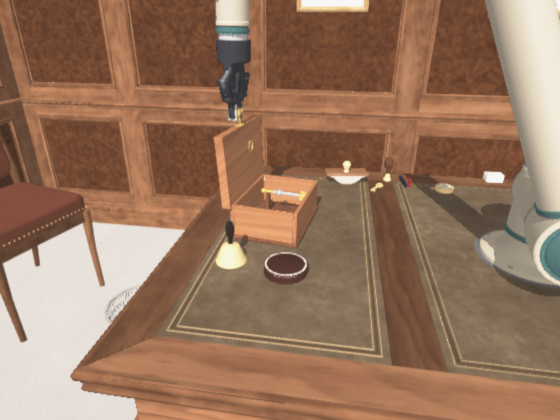

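The lid is upright: its panel spans (222–265,120–200), the hole shows at (251,145), and the rod lies stowed at (263–303,192) with its bead near (281,192). Next I'll release and rise.

{"op": "play_rows", "data": {
  "plan": [
    [[1,0,0,0,0],[0.3,0,0,0,0],[0.3,0,0,0,0],[0.3,0,0,0,0],[0.3,0,0,0,0],[0.3,-0.02,0,0,0],[0.3,-0.04,0,0,0],[0.3,-0.06,0,0,0],[0.3,-0.06,0,0.02,0],[0.3,-0.06,0,0.06,0],[0.3,-0.06,0,0.1,0],[0.3,-0.06,0,0.1,0]]
  ]
}}

```text
clock: 7.45
position: [0.5809, -0.0657, 0.3164]
ee_rot: [-0.047, 0.709, -0.053, -0.701]
contact_force: [1.6, -0.2, 1.2]
width: 0.0595
```

```bash
python3 - <<'E'
from h import *
rep()
o=grab("4")
for n in o: print(n,proj(n,bead(0)),proj(n,PIV))
a=o["top"][0][140:250,260:400,::-1];b=o["side"][0][100:260,200:360,::-1]
cv2.imwrite("pics/c4.png",cv2.resize(a,None,fx=5,fy=5,interpolation=2))
cv2.imwrite("pics/c5.png",cv2.resize(b,None,fx=3.7,fy=3.7,interpolation=2))
E
```

```text
t 7.45 pos [580.9 -65.7 316.4] F [ 1.65 -0.19  1.25] M [ 0.067  0.019 -0.014] w 59.5 turn 0.03 q [-0.23  0.25  1.33 -0.01  1.54  1.49]
[[ 0.0112 -0.142  -0.9898]
 [-0.009  -0.9898  0.1419]
 [-0.9999  0.0073 -0.0124]]
side [279.60994347 191.84178752] [305.94994436 195.17339517]
top [342.51545188 197.34047899] [339.12501028 224.22022566]
```

View pics/c4.png

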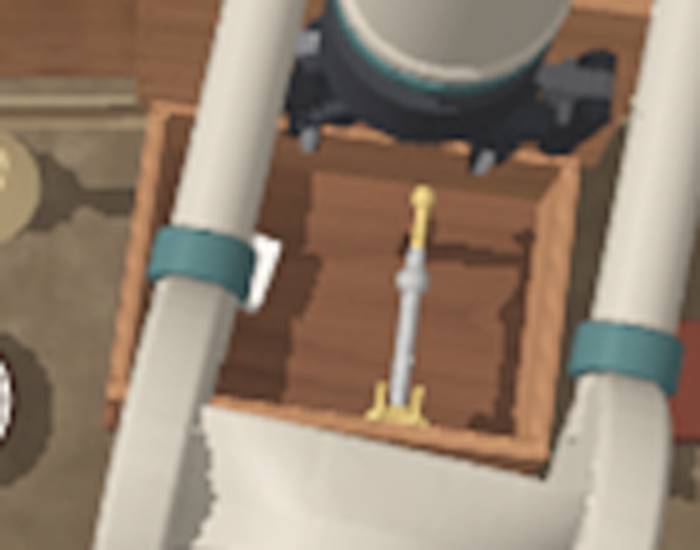

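View pics/c5.png

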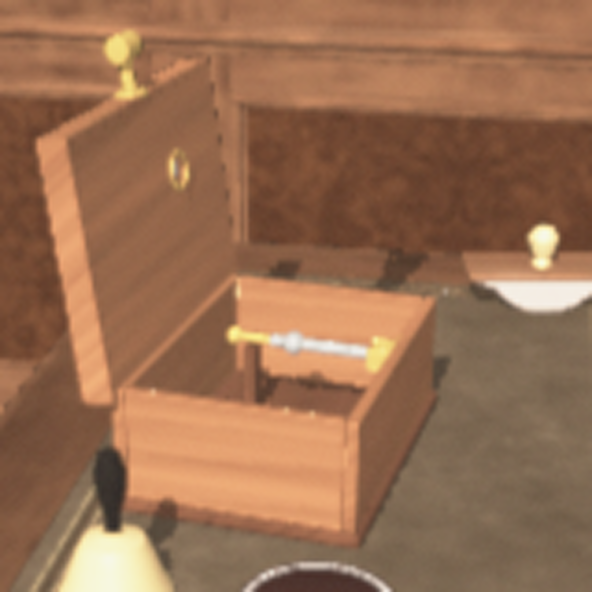

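The top crop shows the bead at full-image pixel (342.4,195.6) and the ball at (344.6,179.4). The side crop shows them at (278.6,192.2) and (263.2,190.5). I'll triangulate both.

```bash
python3 - <<'E'
from h import *
def tri(a,b):
    o1,d1=ray("top",*a);o2,d2=ray("side",*b)
    A=np.c_[d1,-d2];k=np.linalg.lstsq(A,o2-o1,rcond=None)[0];p=o1+k[0]*d1;q=o2+k[1]*d2
    X=(p+q)/2;return X,np.linalg.norm(p-q)
def ch(X): return np.array([(X-ORG)@UX,(X-ORG)@UY,X[2]])*1000
for nm,a,b,z in(("bead",(342.4,195.6),(278.6,192.2),.067),("ball",(344.6,179.4),(263.2,190.5),.067)):
    X,e=tri(a,b);print(nm,np.round(X,4),e,"chest",ch(X),"top on z",ch(onz("top",*a,z)),"side",ch(onz("side",*b,z)))
print("bead refined", shift(bead(0)),shift(bead(0)+.002*UX))
E
```

```text
bead [ 0.5835 -0.1043  0.066 ] 0.002122229643762233 chest [  8.63317485 -34.43372032  66.01712383] top on z [  9.46700576 -34.157039    67.        ] side [  6.77864942 -31.91021203  67.        ]
ball [ 0.6259 -0.111   0.0651] 0.0030496459183200395 chest [ 51.54613793 -35.02187648  65.12518069] top on z [ 52.5659248  -34.54803841  67.        ] side [ 48.30925815 -30.28957829  67.        ]
bead refined [269.17594967  35.89417298   5.5231167 ] [269.21354732  35.89454383   3.52347017]
```

{"op": "play_rows", "data": {
  "plan": [
    [[0.4,0.0,0.036,0.003,0],[0.4,0.04,0.036,0.003,0],[0.4,0.08,0.036,0.003,0],[0.4,0.12,0.036,0.003,0],[0.4,0.155,0.036,0.003,0],[0.4,0.18,0.036,0.003,0],[0.4,0.2,0.036,0.003,0],[0.4,0.2,0.036,0.003,0]]
  ]
}}

```text
clock: 8.35
position: [0.581, -0.1041, 0.1138]
ee_rot: [-0.048, 0.71, -0.053, -0.701]
contact_force: [-0.6, -0.2, -0.7]
width: 0.0515
```

```bash
python3 - <<'E'
from h import *
rep();print(shift(bead(0)+.0025*UX))
E
```

```text
t 8.35 pos [ 581.  -104.1  113.8] F [-0.64 -0.18 -0.67] M [0.021 0.009 0.027] w 51.5 turn 0.01 q [-0.29  0.38  1.66 -0.01  1.09  1.42]
[[ 0.0121 -0.1423 -0.9898]
 [-0.0086 -0.9898  0.1422]
 [-0.9999  0.0068 -0.0132]]
[65.80213894  0.11608611 -0.82167583]
```

{"op": "play_rows", "data": {
  "plan": [
    [[0.4,0.02,0.0,-0.001,0],[0.4,0.04,0.0,-0.001,0],[0.4,0.055,0.0,-0.001,0],[0.4,0.065,0.0,-0.001,0],[0.4,0.065,0.0,-0.001,0]]
  ]
}}

```text
clock: 8.85
position: [0.5832, -0.1049, 0.0482]
ee_rot: [-0.048, 0.709, -0.053, -0.701]
contact_force: [-0.1, 0.0, -0.1]
width: 0.0513
```

```bash
python3 - <<'E'
from h import *
rep();print(shift(bead(0)+.0025*UX))
o=grab("5",("side",))
b=o["side"][0][100:260,200:360,::-1]
cv2.imwrite("pics/c6.png",cv2.resize(b,None,fx=3.7,fy=3.7,interpolation=2))
E
```

```text
t 8.85 pos [ 583.2 -104.9   48.2] F [-0.1   0.04 -0.06] M [-0.017  0.003 -0.075] w 51.3 turn 0.01 q [-0.29  0.45  1.73 -0.01  0.95  1.42]
[[ 0.0113 -0.1424 -0.9897]
 [-0.0083 -0.9898  0.1423]
 [-0.9999  0.0066 -0.0124]]
[0.22548651 0.06459826 0.64529255]
```

View pics/c6.png

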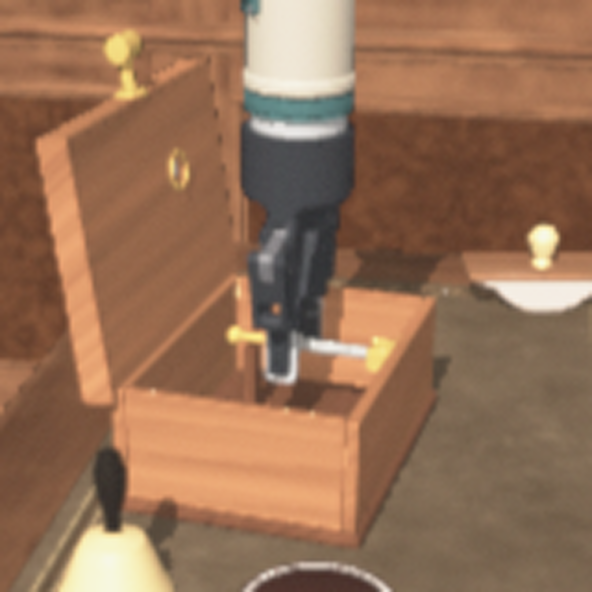

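The fingers straddle the rod around the bead, with the near finger at crop (280,350). Closing.

{"op": "play_rows", "data": {
  "plan": [
    [[1,0,0,0,0],[1,0,0,0,0],[1,0,0,0,0],[1,0,0,0,0],[1,0,0,0,0],[1,0,0,0,0]]
  ],
  "grip_force": 40
}}

```text
clock: 9.5
position: [0.5849, -0.1031, 0.0501]
ee_rot: [-0.049, 0.711, -0.053, -0.699]
contact_force: [2.5, 5.3, 1.2]
width: 0.0127
```

```bash
python3 - <<'E'
from h import *
rep();s,R=tool()
for th in np.arange(0,1.0,.0915): print(round(th,3),np.round(R.T@(bead(th)-bead(0)),4))
E
```

```text
t 9.5 pos [ 584.9 -103.1   50.1] F [2.55 5.26 1.22] M [ 0.923 -0.341 -0.017] w 12.7 turn -0.07 q [-0.29  0.45  1.73 -0.    0.95  1.42]
[[ 0.0159 -0.1437 -0.9895]
 [-0.0057 -0.9896  0.1436]
 [-0.9999  0.0034 -0.0166]]
0.0 [0. 0. 0.]
0.092 [-0.0064  0.      0.0002]
0.183 [-0.0128  0.      0.001 ]
0.274 [-0.019   0.0001  0.0023]
0.366 [-0.0251  0.0001  0.0042]
0.458 [-0.031   0.0001  0.0067]
0.549 [-0.0367  0.0001  0.0097]
0.64 [-0.0421  0.0002  0.0132]
0.732 [-0.0471  0.0002  0.0172]
0.824 [-0.0517  0.0002  0.0216]
0.915 [-0.0559  0.0002  0.0264]
```

```bash
python3 - <<'E'
from h import *
o=grab("6")
b=o["side"][0][150:230,250:330,::-1]
a=o["top"][0][160:240,300:380,::-1]
cv2.imwrite("pics/c7.png",cv2.resize(np.hstack([a,b]),None,fx=5,fy=5,interpolation=2))
E
```

```text
(no output)
```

View pics/c7.png

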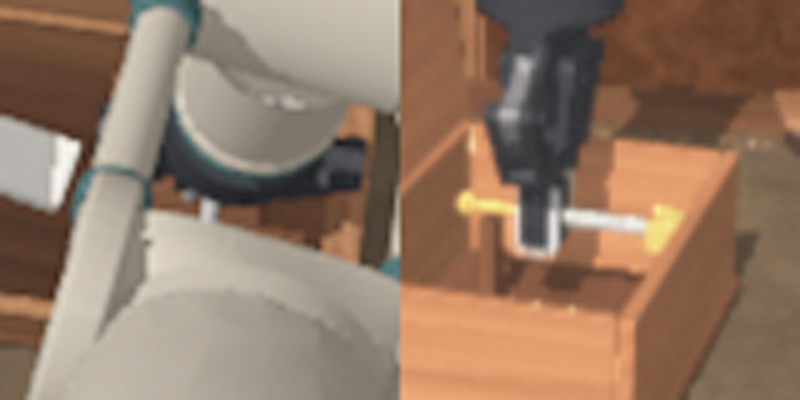

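The bead sits between the pads: in the right panel the rod comes out on both sides of the finger at (538,215). The 12.7 mm opening suggests the soft pads yield on the bead. I'll swing the rod up to half way first.

{"op": "play_rows", "data": {
  "plan": [
    [[1,-0.0032,0,0.0001,0],[1,-0.0064,0,0.0002,0],[1,-0.0096,0,0.0006,0],[1,-0.0128,0,0.001,0],[1,-0.016,0,0.0016,0],[1,-0.019,0,0.0023,0],[1,-0.022,0,0.0032,0],[1,-0.0251,0,0.0042,0],[1,-0.0281,0,0.0054,0],[1,-0.031,0,0.0067,0],[1,-0.031,0,0.0067,0],[1,-0.031,0,0.0067,0]]
  ]
}}

```text
clock: 10.8
position: [0.5765, -0.1016, 0.0809]
ee_rot: [-0.049, 0.71, -0.052, -0.7]
contact_force: [-5.8, 1.7, -3.3]
width: 0.0129
```

```bash
python3 - <<'E'
from h import *
rep();s,R=tool()
o=grab("7")
b=o["side"][0][150:230,250:330,::-1]
a=o["top"][0][160:240,300:380,::-1]
cv2.imwrite("pics/c8.png",cv2.resize(np.hstack([a,b]),None,fx=5,fy=5,interpolation=2))
E
```

```text
t 10.8 pos [ 576.5 -101.6   80.9] F [-5.83  1.74 -3.3 ] M [ 0.257  0.671 -0.05 ] w 12.9 turn -0.07 q [-0.29  0.4   1.71 -0.    1.01  1.42]
[[ 0.0134 -0.1436 -0.9895]
 [-0.0053 -0.9896  0.1436]
 [-0.9999  0.0033 -0.014 ]]
```

View pics/c8.png

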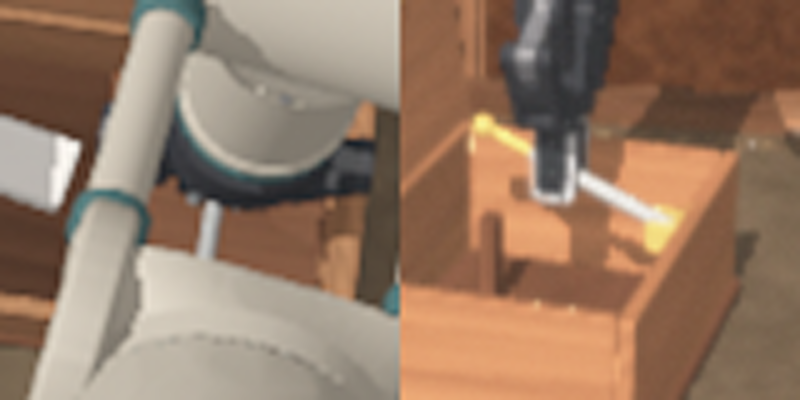

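{"op": "play_rows", "data": {
  "plan": [
    [[1,-0.003,0,0.0015,0],[1,-0.006,0,0.0033,0],[1,-0.009,0,0.0053,0],[1,-0.012,0,0.0075,0],[1,-0.0148,0,0.0098,0],[1,-0.0175,0,0.0122,0],[1,-0.02,0,0.0145,0],[1,-0.0225,0,0.0168,0],[1,-0.025,0,0.0192,0],[1,-0.025,0,0.0192,0],[1,-0.025,0,0.0192,0]]
  ]
}}

```text
clock: 12.0
position: [0.5557, -0.0986, 0.1054]
ee_rot: [-0.049, 0.709, -0.052, -0.702]
contact_force: [-4.7, 1.5, -4.0]
width: 0.0125
```

```bash
python3 - <<'E'
from h import *
rep();s,R=tool()
d=np.array(s["position"])-[.5849,-.1031,.0501];print(d@UX,d@UY,d[2])
o=grab("8")
b=o["side"][0][130:230,240:340,::-1]
cv2.imwrite("pics/c9.png",cv2.resize(b,None,fx=6,fy=6,interpolation=2))
E
```

```text
t 12.0 pos [555.7 -98.6 105.4] F [-4.73  1.48 -4.03] M [0.324 0.782 0.123] w 12.5 turn -0.03 q [-0.3   0.35  1.73 -0.    1.05  1.42]
[[ 0.0103 -0.143  -0.9897]
 [-0.005  -0.9897  0.1429]
 [-0.9999  0.0035 -0.011 ]]
-0.029582378578029866 0.00026116322842139087 0.055268470534730656
```

View pics/c9.png

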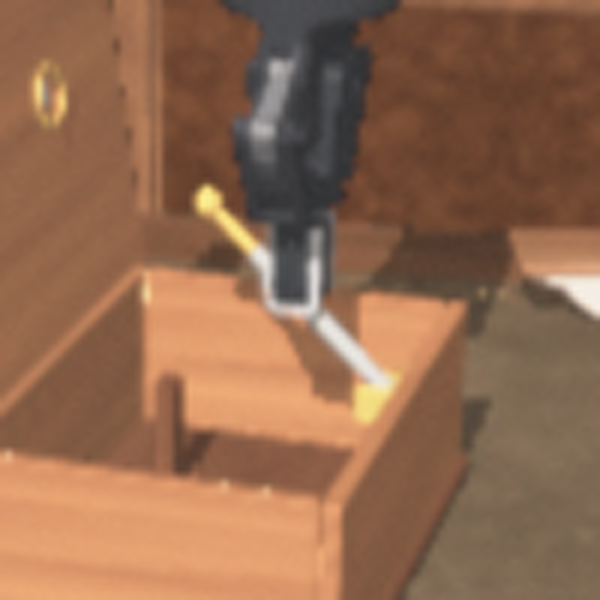

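The ball is at side pixel (274.5,163.3). I'll intersect its ray with the rod's plane to get the angle.

```bash
python3 - <<'E'
from h import *
def pl(u,v):
    o,d=ray("side",u,v); k=(-.035-(o-ORG)@UY)/(d@UY);X=o+k*d;return np.array([(X-ORG)@UX,X[2]])*1000
b0=pl(263.2,190.5);b1=pl(274.5,163.3);be=pl(278.6,192.2);b2=None
print(b0,be,b1)
pv=np.array([-65,67.])
for off in (0,2.5): 
  v0=b0-pv-[off,0];v1=b1-pv-[off,0];print(np.hypot(*v0),np.arctan2(v0[1],v0[0]),np.hypot(*v1),np.arctan2(v1[1],v1[0]))
c=np.linalg.norm(b1-b0)
for L in(110,113,116):print(L,2*np.arcsin(c/2/L))
# ball also in top?
o=manip  
E
```

```text
[49.97779676 64.91712588] [ 7.72668692 65.63623687] [ 19.07280728 142.98513754]
114.9966613073917 -0.01811346518936162 113.32245166177783 0.7349114661913082
112.49708053126791 -0.01851597508365578 111.48033016748798 0.7499487993567566
110 0.7831584448888634
113 0.7612833943056917
116 0.7406279334717056
```

```bash
python3 - <<'E'
from h import *
def pl(u,v):
    o,d=ray("side",u,v); k=(-.035-(o-ORG)@UY)/(d@UY);X=o+k*d;return np.array([(X-ORG)@UX,X[2]])*1000
# brass/steel detection of ball in 3 pictures
for t in "4678":
    im=cv2.imread(f"pics/side{t}.png");h=cv2.cvtColor(im,cv2.COLOR_BGR2HSV)
    m=((h[...,0]>=18)&(h[...,0]<34)&(h[...,1]>120)&(h[...,2]>165)).astype(np.uint8)
    m[:145]=0;m[205:]=0;m[:,:258]=0;m[:,:0]=0;m[:,320:]=0
    n,l,st,c=cv2.connectedComponentsWithStats(m)
    print(t,[(st[i].tolist(),np.round(c[i],1).tolist()) for i in range(1,n) if st[i,4]>2])
m=pl(266.6,174.6);v=m-[-62.5,67];print(m,np.hypot(*v),np.arctan2(v[1],v[0]))
for th in(.75,.85,.915): print(th,proj("side",PIV+.0025*UX+.113*(np.cos(th)*UX+np.sin(th)*UZ)))
print(proj("side",PIV+.0025*UX))
E
```

```text
4 [([263, 188, 3, 2, 3], [264.0, 188.3]), ([262, 191, 10, 2, 12], [265.8, 191.5]), ([303, 191, 4, 4, 8], [304.8, 192.5]), ([301, 196, 4, 5, 6], [302.3, 197.8])]
6 [([261, 188, 5, 5, 12], [262.8, 190.4]), ([303, 191, 4, 4, 8], [304.8, 192.5]), ([268, 192, 4, 1, 4], [269.5, 192.0]), ([301, 196, 4, 5, 6], [302.3, 197.8])]
7 [([264, 173, 7, 6, 13], [267.1, 175.2]), ([305, 192, 2, 3, 5], [305.4, 192.8]), ([299, 196, 1, 4, 4], [299.0, 197.5]), ([302, 196, 3, 4, 5], [302.6, 197.4])]
8 [([273, 161, 9, 11, 23], [276.9, 165.9]), ([299, 194, 1, 6, 6], [299.0, 196.5]), ([301, 196, 4, 5, 5], [302.4, 198.0])]
[ 40.26967914 110.32509718] 111.5287899898636 0.39896581828516053
0.75 [274.08135247 162.8610473 ]
0.85 [277.17216817 160.18732928]
0.915 [279.35385494 158.6224066 ]
[304.99219767 195.05225485]
```

The ball pixel corresponds to a rod angle of about 0.75, while the tool path implies about 0.93, so the bead has slid in the pads. I'll regrasp centred on the actual bead position.

{"op": "play_rows", "data": {
  "plan": [
    [[0.6,0,0,0,0],[0.6,0,0,0,0],[0.6,0,0,0,0]]
  ]
}}

```text
clock: 12.4
position: [0.5579, -0.0995, 0.1068]
ee_rot: [-0.049, 0.711, -0.053, -0.7]
contact_force: [-0.5, 0.0, -0.9]
width: 0.0342
```

```bash
python3 - <<'E'
from h import *
rep();s,R=tool();
for t in(.75,.78):print(t,shift(bead(t)+.0025*UX))
o=grab("9")
b=o["side"][0][130:230,240:340,::-1]
cv2.imwrite("pics/c10.png",cv2.resize(b,None,fx=6,fy=6,interpolation=2))
E
```

```text
t 12.4 pos [557.9 -99.5 106.8] F [-0.49  0.04 -0.87] M [-0.058  0.019 -0.023] w 34.2 turn -0.04 q [-0.3   0.35  1.72 -0.    1.05  1.42]
[[ 0.0154 -0.1431 -0.9896]
 [-0.0067 -0.9897  0.143 ]
 [-0.9999  0.0044 -0.0162]]
0.75 [11.22727781  1.73997041 -6.25529656]
0.78 [ 9.68913709  1.74767753 -4.82570467]
```

View pics/c10.png

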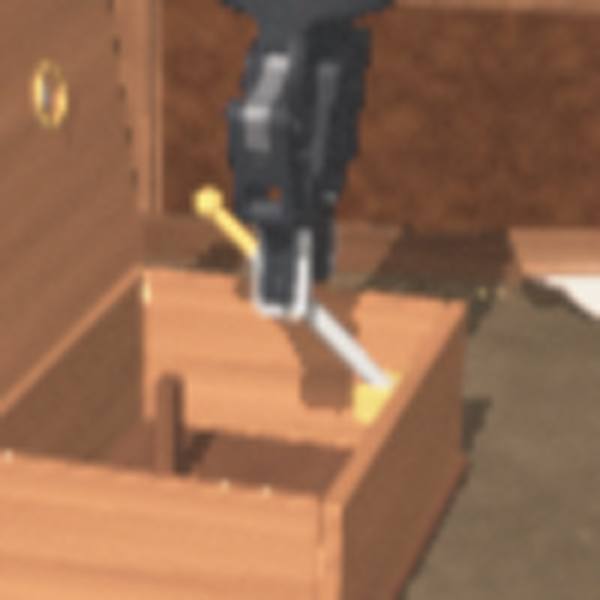

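{"op": "play_rows", "data": {
  "plan": [
    [[0.6,0.005,0.0015,-0.003,0],[0.6,0.011,0.0017,-0.006,0],[0.6,0.011,0.0017,-0.006,0],[1,0.011,0.0017,-0.006,0],[1,0.011,0.0017,-0.006,0],[1,0.011,0.0017,-0.006,0],[1,0.011,0.0017,-0.006,0],[1,0.011,0.0017,-0.006,0]]
  ],
  "grip_force": 60
}}

```text
clock: 13.3
position: [0.5631, -0.0998, 0.0952]
ee_rot: [-0.05, 0.71, -0.052, -0.7]
contact_force: [1.5, 5.8, -0.2]
width: 0.0127
```

```bash
python3 - <<'E'
from h import *
rep();s,R=tool();
for t in(.75,.8,.85,.915,.95,1.0):print(t,shift(bead(t)+.0025*UX))
o=grab("10")
b=o["side"][0][130:230,240:340,::-1]
cv2.imwrite("pics/c11.png",cv2.resize(b,None,fx=6,fy=6,interpolation=2))
E
```

```text
t 13.3 pos [563.1 -99.8  95.2] F [ 1.54  5.83 -0.23] M [ 0.794 -0.209  0.014] w 12.7 turn -0.08 q [-0.3   0.37  1.73  0.    1.03  1.42]
[[ 1.380e-02 -1.439e-01 -9.895e-01]
 [-2.600e-03 -9.896e-01  1.439e-01]
 [-9.999e-01  6.000e-04 -1.410e-02]]
0.75 [-0.50607801  2.09585449 -1.25609941]
0.8 [-3.04046968  2.10092405  1.15725537]
0.85 [-5.45107633  2.10610242  3.69426087]
0.915 [-8.3899376   2.11297566  7.1667613 ]
0.95 [-9.87715799  2.11673358  9.11356603]
1.0 [-11.8815701    2.12215979  11.98232025]
```

View pics/c11.png

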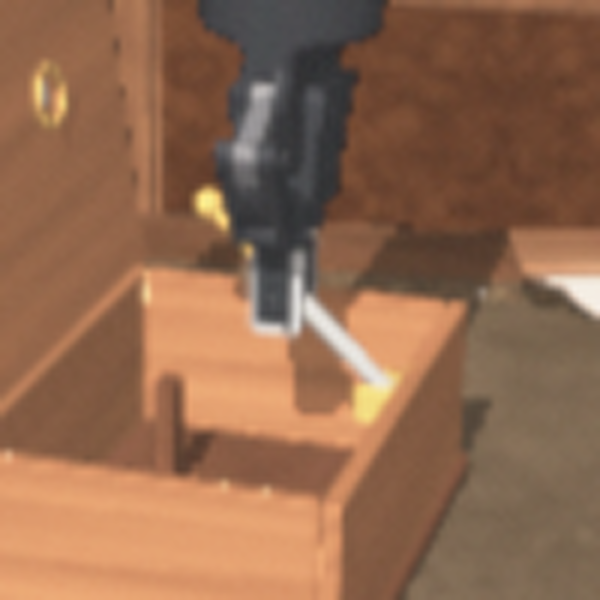

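{"op": "play_rows", "data": {
  "plan": [
    [[1,-0.0015,0,0.0012,0],[1,-0.003,0,0.0026,0],[1,-0.0045,0,0.004,0],[1,-0.006,0,0.0054,0],[1,-0.0075,0,0.0068,0],[1,-0.0088,0,0.0082,0],[1,-0.0095,0,0.009,0],[1,-0.0095,0,0.009,0],[1,-0.0095,0,0.009,0]]
  ]
}}

```text
clock: 14.3
position: [0.5531, -0.0983, 0.1041]
ee_rot: [-0.051, 0.709, -0.051, -0.701]
contact_force: [-0.2, 0.5, -8.0]
width: 0.0123
```

```bash
python3 - <<'E'
from h import *
rep();s,R=tool();
for t in(.85,.915,.95,1.0):print(t,shift(bead(t)+.0025*UX))
o=grab("11")
b=o["side"][0][130:230,240:340,::-1]
cv2.imwrite("pics/c12.png",cv2.resize(b,None,fx=6,fy=6,interpolation=2))
for th in(.8,.85,.9,.95): print(th,(proj("side",PIV+.0025*UX+.113*(np.cos(th)*UX+np.sin(th)*UZ))-[240,130])*6)
E
```

```text
t 14.3 pos [553.1 -98.3 104.1] F [-0.19  0.49 -8.01] M [ 0.248 -0.152  0.064] w 12.3 turn -0.08 q [-0.3   0.35  1.73  0.    1.04  1.41]
[[ 1.180e-02 -1.439e-01 -9.895e-01]
 [-2.000e-03 -9.896e-01  1.439e-01]
 [-9.999e-01  3.000e-04 -1.190e-02]]
0.85 [ 3.56075259  2.21323288 -6.21545227]
0.915 [ 0.62925163  2.21930853 -2.73673451]
0.95 [-0.85384265  2.2226633  -0.78678391]
1.0 [-2.85217505  2.22754675  2.08620963]
0.8 [213.51106669 188.91248171]
0.85 [223.03300904 181.12397566]
0.9 [233.03315337 173.82510297]
0.95 [243.48902309 167.03922511]
```

View pics/c12.png

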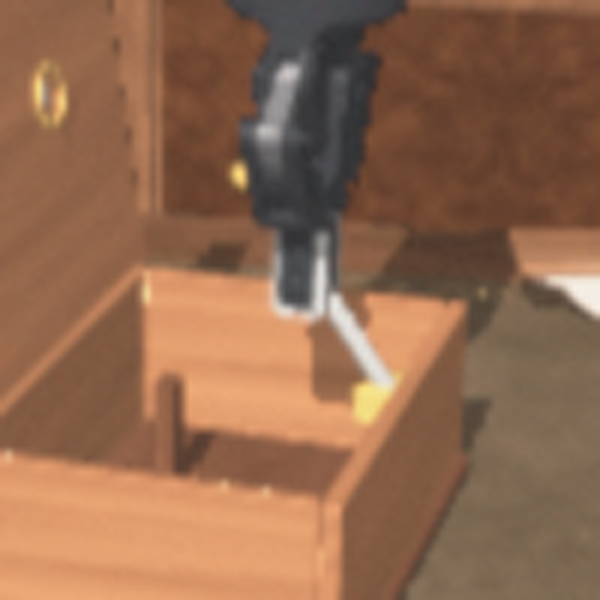

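The ball is at about (239,174) in the crop, which matches an angle near 0.92. I'll release, rise clear and measure again.

{"op": "play_rows", "data": {
  "plan": [
    [[1,0,0,0,0],[0.5,0,0,0,0],[0.5,0,0,0,0],[0.5,0,0,0,0],[0.5,0,0,0,0],[0.5,-0.02,0,0,0],[0.5,-0.05,0,0,0],[0.5,-0.09,0,0,0],[0.5,-0.13,0,0,0],[0.3,-0.17,0,0,0],[0.3,-0.2,0,0,0],[0.3,-0.2,0,0,0]]
  ],
  "grip_force": 30
}}

```text
clock: 15.6
position: [0.5531, -0.0987, 0.3098]
ee_rot: [-0.05, 0.713, -0.052, -0.697]
contact_force: [0.3, -1.1, 0.4]
width: 0.06
```

```bash
python3 - <<'E'
from h import *
rep()
o=grab("12")
b=o["side"][0][130:230,240:340,::-1]
cv2.imwrite("pics/c13.png",cv2.resize(b,None,fx=6,fy=6,interpolation=2))
a=o["top"][0][140:240,280:400,::-1]
cv2.imwrite("pics/c14.png",cv2.resize(a,None,fx=6,fy=6,interpolation=2))
for th in(.85,.9,.95,1.): X=PIV+.0025*UX+.113*(np.cos(th)*UX+np.sin(th)*UZ);print(th,(proj("side",X)-[240,130])*6,(proj("top",X)-[280,140])*6)
E
```

```text
t 15.6 pos [553.1 -98.7 309.8] F [ 0.33 -1.05  0.41] M [-0.052 -0.052  0.06 ] w 60.0 turn -0.08 q [-0.3   0.21  1.4   0.    1.5   1.41]
[[ 0.0223 -0.1439 -0.9893]
 [-0.0055 -0.9896  0.1438]
 [-0.9997  0.0023 -0.0228]]
0.85 [223.03300904 181.12397566] [401.85981364 280.22157982]
0.9 [233.03315337 173.82510297] [401.67534194 288.66170133]
0.95 [243.48902309 167.03922511] [401.36519283 297.73800511]
1.0 [254.37647647 160.78861893] [400.92879501 307.43036378]
```

View pics/c13.png

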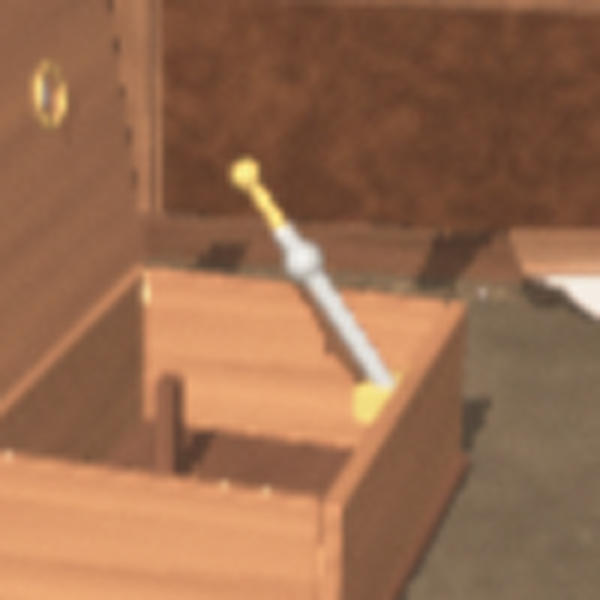

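View pics/c14.png

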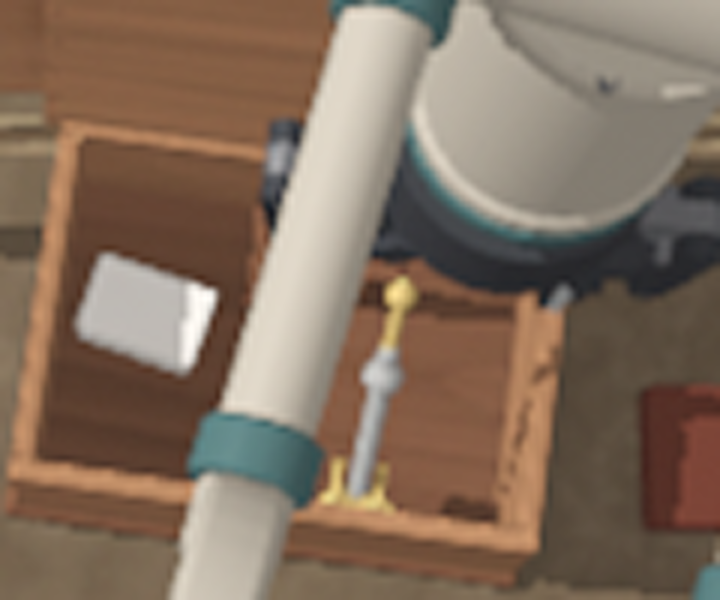

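The ball is at side (280.8,158.8) and top (346.7,188.8), the bead at side (290.3,173.2) and top (343.5,202.2). I'll work out the angle.

```bash
python3 - <<'E'
from h import *
def tri(a,b):
    o1,d1=ray("top",*a);o2,d2=ray("side",*b)
    A=np.c_[d1,-d2];k=np.linalg.lstsq(A,o2-o1,rcond=None)[0];p=o1+k[0]*d1;q=o2+k[1]*d2
    return (p+q)/2
def ch(X): return np.array([(X-ORG)@UX,(X-ORG)@UY,X[2]])*1000
B0=ch(tri((344.6,179.4),(263.2,190.5)));b0=ch(tri((342.4,195.6),(278.6,192.2)))
B1=ch(tri((346.7,188.8),(280.8,158.8)));b1=ch(tri((343.5,202.2),(290.3,173.2)))
print(B0,b0,B1,b1)
f=lambda v:np.arctan2(v[2],v[0])
print("dir bead->ball",f(B1-b1),f(B0-b0))
# chord from stowed: chord direction = th/2+pi/2
c=B1-B0;print("chord angle",2*(np.arctan2(c[2],c[0])-np.pi/2),np.hypot(c[0],c[2]))
c=b1-b0;print("bead chord",2*(np.arctan2(c[2],c[0])-np.pi/2),2*np.arcsin(np.hypot(c[0],c[2])/140))
for off in(0,2.5,4): v=B1-[-65+off,-35,67];print(off,f(v),np.hypot(v[0],v[2])); v=b1-[-65+off,-35,67];print(f(v),np.hypot(v[0],v[2]))
print(shift(knob(1.69)))
# knob & socket on lid from image 
E
```

```text
[ 51.54613793 -35.02187648  65.12518069] [  8.63317485 -34.43372032  66.01712383] [  4.13328564 -34.8012897  156.78657313] [-21.12380259 -34.39373106 121.79411717]
dir bead->ball 0.9455975916029206 -0.02078194251229385
chord angle 0.9547215299943286 103.19781696609827
bead chord 0.9801727963534494 0.9370239971679291
0 0.9146342196443894 113.31831228169187
0.8956003688598394 70.19626752742576
2.5 0.932351245564737 111.81065901854238
0.9240257231441722 68.661379157056
4 0.943210632010031 110.92327804944543
0.9416905901713636 67.76803372925357
[  52.6696303   -33.03495146 -131.54692581]
```

```bash
python3 - <<'E'
from h import *
from scipy.optimize import brentq
for L in(.098,.110,.112,.114,.117):
    f=lambda t: np.hypot(-.1*np.cos(t)+.008*np.sin(t)+.140, .1*np.sin(t)+.008*np.cos(t)+.0185)-L
    t=brentq(f,.2,1.2); x=-.1*np.cos(t)+.008*np.sin(t)+.140; z=.1*np.sin(t)+.008*np.cos(t)+.0185
    print(L,"lid",round(t,3),"prop",round(np.arctan2(z,x),3))
im=cv2.imread("pics/side12.png")[90:170,200:300];cv2.imwrite("pics/c15.png",cv2.resize(im,None,fx=6,fy=6,interpolation=2))
for X in (np.array([.6862,-.0819,.2767]),knob(1.69),knob(1.7)+.0025*UX):print((proj("side",X)-[200,90])*6)
g=np.array([.6862,-.0819,.2767]);print(shift(g+[0,0,.06]),shift(g))
E
```

```text
0.098 lid 0.556 prop 0.921
0.11 lid 0.675 prop 0.916
0.112 lid 0.696 prop 0.914
0.114 lid 0.716 prop 0.912
0.117 lid 0.746 prop 0.908
[204.4649414  120.33998107]
[206.14094313 128.75749268]
[195.89326676 128.88146035]
[ -11.07007742  -35.34223621 -131.95968666] [  48.92420378  -35.38904804 -131.13262463]
```

View pics/c15.png

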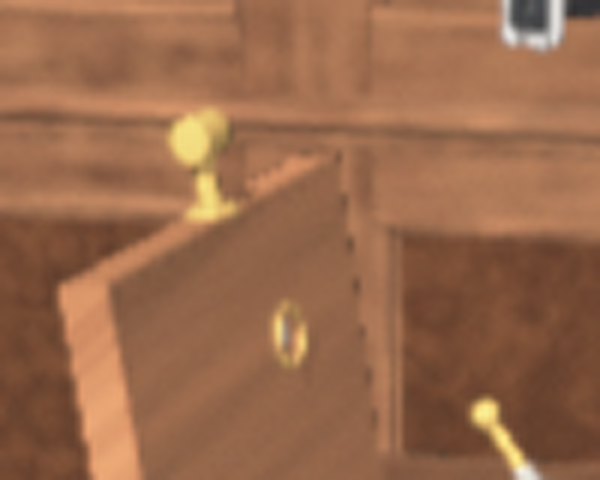

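The knob is at crop (199,137), about 2 mm further back and 3–4 mm lower than where I gripped it before. I'll regrasp it there.

{"op": "play_rows", "data": {
  "plan": [
    [[0.3,-0.01,-0.01,-0.03,0],[0.3,-0.01,-0.02,-0.065,0],[0.3,-0.01,-0.03,-0.1,0],[0.3,-0.01,-0.035,-0.125,0],[0.3,-0.01,-0.035,-0.134,0],[0.3,-0.01,-0.035,-0.134,0],[0.3,-0.01,-0.035,-0.134,0]]
  ]
}}

```text
clock: 16.4
position: [0.6871, -0.0827, 0.3157]
ee_rot: [-0.051, 0.709, -0.052, -0.701]
contact_force: [0.1, 0.4, 0.2]
width: 0.0596
```

```bash
python3 - <<'E'
from h import *
rep();print(shift([.688,-.0822,.272]))
E
```

```text
t 16.4 pos [687.1 -82.7 315.7] F [0.07 0.41 0.17] M [-0.041  0.015  0.008] w 59.6 turn -0.1 q [-0.22  0.43  1.07 -0.    1.63  1.5 ]
[[ 1.050e-02 -1.442e-01 -9.895e-01]
 [-2.400e-03 -9.895e-01  1.442e-01]
 [-9.999e-01  9.000e-04 -1.080e-02]]
[62.67427275 -0.67643694 -0.29964477]
```

{"op": "play_rows", "data": {
  "plan": [
    [[0.3,0.02,-0.0007,0,0],[0.3,0.04,-0.0007,0,0],[0.3,0.055,-0.0007,0,0],[0.3,0.0625,-0.0007,0,0],[0.3,0.0625,-0.0007,0,0],[1,0.0625,-0.0007,0,0],[1,0.0625,-0.0007,0,0],[1,0.0625,-0.0007,0,0],[1,0.0625,-0.0007,0,0],[1,0.0625,-0.0007,0,0]]
  ],
  "grip_force": 35
}}

```text
clock: 17.4
position: [0.6883, -0.0823, 0.2546]
ee_rot: [-0.05, 0.71, -0.052, -0.701]
contact_force: [-0.9, -0.4, 5.5]
width: 0.0232
```

```bash
python3 - <<'E'
from h import *
rep();print(lidang())
o=grab("13",("side",))
b=o["side"][0][90:200,200:320,::-1]
cv2.imwrite("pics/c16.png",cv2.resize(b,None,fx=5,fy=5,interpolation=2))
E
```

```text
t 17.4 pos [688.3 -82.3 254.6] F [-0.93 -0.38  5.47] M [-0.024  0.122  0.04 ] w 23.2 turn -0.1 q [-0.22  0.44  1.19 -0.    1.49  1.5 ]
[[ 0.0126 -0.1441 -0.9895]
 [-0.0031 -0.9896  0.1441]
 [-0.9999  0.0012 -0.0129]]
(np.float64(1.696791978590859), np.float64(0.19114302887073664))
```

View pics/c16.png

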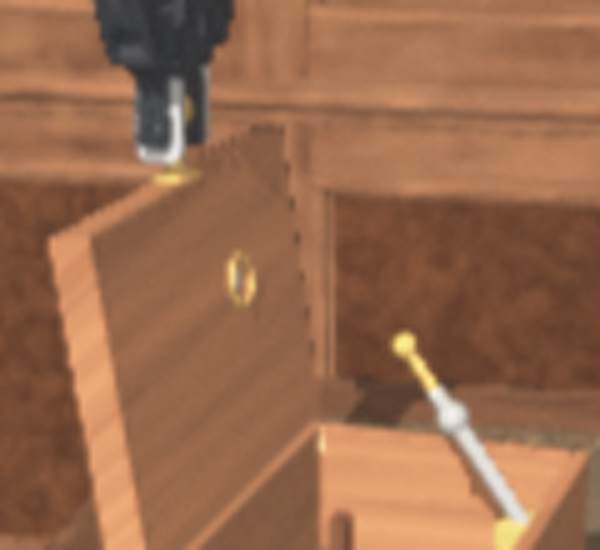

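The knob is gripped, the brass ring shows at (240,278), and the rod stands ready with the ball at (404,344). I'll lower in stages.

```bash
cat >> h.py <<'E'
def down(th1,n,th0=None):
    s,R=tool()
    if th0 is None: th0=lidang()[0]
    for i in range(1,n+1):
        th=th0+(th1-th0)*i/n
        print(round(th,3),np.round(R.T@(knob(th)-knob(th0)),4).tolist())
E
python3 -c "
from h import *
down(1.2,10)"
```

```text
1.647 [-0.0016, 0.0, 0.0093]
1.597 [-0.0027, 0.0, 0.0187]
1.548 [-0.0033, 0.0001, 0.0281]
1.498 [-0.0035, 0.0001, 0.0376]
1.448 [-0.0032, 0.0001, 0.047]
1.399 [-0.0024, 0.0001, 0.0564]
1.349 [-0.0012, 0.0001, 0.0658]
1.299 [0.0005, 0.0001, 0.0751]
1.25 [0.0027, 0.0001, 0.0843]
1.2 [0.0053, 0.0002, 0.0934]
```

{"op": "play_rows", "data": {
  "plan": [
    [[1,-0.0016,0,0.0093,0],[1,-0.0027,0,0.0187,0],[1,-0.0033,0,0.0281,0],[1,-0.0035,0,0.0376,0],[1,-0.0032,0,0.047,0],[1,-0.0024,0,0.0564,0],[1,-0.0012,0,0.0658,0],[1,0.0005,0,0.0751,0],[1,0.0027,0,0.0843,0],[1,0.0053,0,0.0934,0],[1,0.0053,0,0.0934,0]]
  ]
}}

```text
clock: 18.55
position: [0.5941, -0.0687, 0.2476]
ee_rot: [-0.05, 0.709, -0.052, -0.702]
contact_force: [1.2, -1.4, -1.9]
width: 0.023
```

```bash
python3 -c "
from h import *
rep();print(lidang());down(.9,7)"
```

```text
t 18.55 pos [594.1 -68.7 247.6] F [ 1.25 -1.43 -1.85] M [-0.22  -0.404  0.039] w 23.0 turn -0.1 q [-0.23  0.3   1.43 -0.    1.4   1.48]
[[ 0.0104 -0.1442 -0.9895]
 [-0.003  -0.9896  0.1441]
 [-0.9999  0.0015 -0.0107]]
(np.float64(1.1924817958562703), np.float64(0.19115288039296055))
1.151 [0.0026, 0.0, 0.0075]
1.109 [0.0056, 0.0, 0.0149]
1.067 [0.0088, 0.0, 0.0222]
1.025 [0.0123, 0.0, 0.0293]
0.984 [0.0162, 0.0, 0.0362]
0.942 [0.0203, 0.0, 0.043]
0.9 [0.0247, 0.0, 0.0497]
```

{"op": "play_rows", "data": {
  "plan": [
    [[1,0.0026,0,0.0075,0],[1,0.0056,0,0.0149,0],[1,0.0088,0,0.0222,0],[1,0.0123,0,0.0293,0],[1,0.0162,0,0.0362,0],[1,0.0203,0,0.043,0],[1,0.0247,0,0.0497,0],[1,0.0247,0,0.0497,0],[1,0.0247,0,0.0497,0]]
  ]
}}

```text
clock: 19.45
position: [0.5446, -0.0615, 0.2223]
ee_rot: [-0.05, 0.709, -0.052, -0.702]
contact_force: [-0.9, -1.5, 1.3]
width: 0.0234
```

```bash
python3 - <<'E'
from h import *
rep();print(lidang());down(.84,3)
o=grab("14",("side",))
b=o["side"][0][110:220,220:340,::-1]
cv2.imwrite("pics/c17.png",cv2.resize(b,None,fx=5,fy=5,interpolation=2))
E
```

```text
t 19.45 pos [544.6 -61.5 222.3] F [-0.93 -1.54  1.26] M [-0.2   -0.039  0.033] w 23.4 turn -0.1 q [-0.24  0.24  1.58 -0.    1.31  1.48]
[[ 0.0092 -0.1441 -0.9895]
 [-0.0028 -0.9896  0.1441]
 [-1.      0.0015 -0.0095]]
(np.float64(0.8983005208137367), np.float64(0.19144291438038713))
0.879 [0.0021, 0.0, 0.003]
0.859 [0.0044, 0.0, 0.006]
0.84 [0.0066, 0.0, 0.0089]
```

View pics/c17.png

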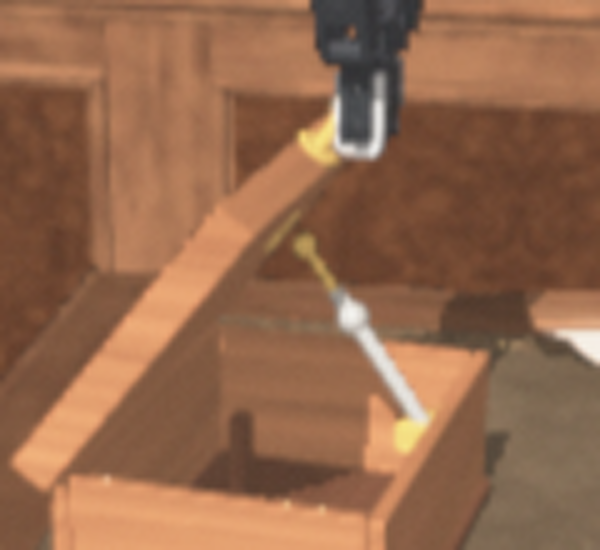

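The ball at (305,245) lies right below the ring at (285,230), and the two are aligned. I'll go on slowly.

{"op": "play_rows", "data": {
  "plan": [
    [[1,0.0011,0,0.0015,0],[1,0.0022,0,0.003,0],[1,0.0033,0,0.0045,0],[1,0.0044,0,0.006,0],[1,0.0055,0,0.0075,0],[1,0.0066,0,0.0089,0],[1,0.0066,0,0.0089,0]]
  ]
}}

```text
clock: 20.2
position: [0.5356, -0.0603, 0.2155]
ee_rot: [-0.05, 0.708, -0.052, -0.702]
contact_force: [-1.7, -1.1, 1.7]
width: 0.0232
```

```bash
cat >> h.py <<'E'
def ft():
    s,R=tool();th=lidang()[0];F=np.array(s["contact_force"]);t=np.sin(th)*UX+np.cos(th)*UZ;a=-np.cos(th)*UX+np.sin(th)*UZ
    print("th,r",np.round(lidang(),4),"Ft",round(F@t,2),"Fr",round(F@a,2),"Fy",round(F@UY,2),"F",np.round(F,1),"w",round(s["width"]*1000,1),"t",round(s["clock"],2))
E
python3 -c "
from h import *
ft();down(.78,4)"
```

```text
th,r [0.8394 0.1915] Ft 0.0 Fr 2.22 Fy -1.34 F [-1.7 -1.1  1.7] w 23.2 t 20.2
0.825 [0.0018, 0.0, 0.0022]
0.81 [0.0036, 0.0, 0.0044]
0.795 [0.0054, 0.0, 0.0065]
0.78 [0.0073, 0.0, 0.0086]
```

{"op": "play_rows", "data": {
  "plan": [
    [[1,0.0009,0,0.0011,0],[1,0.0018,0,0.0022,0],[1,0.0027,0,0.0033,0],[1,0.0036,0,0.0044,0],[1,0.0036,0,0.0044,0]]
  ]
}}

```text
clock: 20.7
position: [0.531, -0.0596, 0.2116]
ee_rot: [-0.05, 0.708, -0.052, -0.702]
contact_force: [-1.4, -1.3, 1.9]
width: 0.0231
```

```bash
python3 - <<'E'
from h import *
ft();down(.78,2)
o=grab("15",("side",))
b=o["side"][0][130:220,230:330,::-1]
cv2.imwrite("pics/c18.png",cv2.resize(b,None,fx=6,fy=6,interpolation=2))
E
```

```text
th,r [0.8078 0.1915] Ft 0.46 Fr 2.17 Fy -1.47 F [-1.4 -1.3  1.9] w 23.1 t 20.7
0.794 [0.0017, 0.0, 0.002]
0.78 [0.0035, 0.0, 0.004]
```

View pics/c18.png

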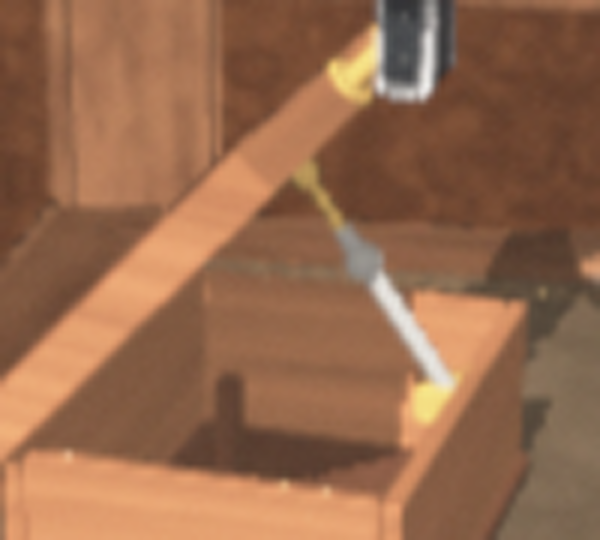

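The ball is entering the flare at (307,170). Next I'll take fine steps and read the force.

{"op": "play_rows", "data": {
  "plan": [
    [[1,0.0008,0,0.001,0],[1,0.0017,0,0.002,0],[1,0.0017,0,0.002,0]]
  ]
}}

```text
clock: 21.05
position: [0.5289, -0.0593, 0.2098]
ee_rot: [-0.05, 0.708, -0.052, -0.702]
contact_force: [-1.5, -1.0, 0.9]
width: 0.0236
```

```bash
python3 -c "
from h import *
ft();down(.76,3)"
```

```text
th,r [0.7929 0.1915] Ft -0.32 Fr 1.54 Fy -1.16 F [-1.5 -1.   0.9] w 23.6 t 21.05
0.782 [0.0014, 0.0, 0.0016]
0.771 [0.0028, 0.0, 0.0031]
0.76 [0.0042, 0.0, 0.0047]
```

{"op": "play_rows", "data": {
  "plan": [
    [[1,0.0007,0,0.0008,0],[1,0.0014,0,0.0016,0],[1,0.0014,0,0.0016,0]]
  ]
}}

```text
clock: 21.35
position: [0.5275, -0.0591, 0.2086]
ee_rot: [-0.05, 0.708, -0.052, -0.702]
contact_force: [-1.4, -0.9, 2.5]
width: 0.0237
```

```bash
python3 -c "
from h import *
ft();down(.76,2)"
```

```text
th,r [0.7833 0.1915] Ft 0.87 Fr 2.7 Fy -1.07 F [-1.4 -0.9  2.5] w 23.7 t 21.35
0.772 [0.0015, 0.0, 0.0016]
0.76 [0.003, 0.0, 0.0033]
```

{"op": "play_rows", "data": {
  "plan": [
    [[1,0.0007,0,0.0008,0],[1,0.0014,0,0.0016,0],[1,0.0014,0,0.0016,0]]
  ]
}}

```text
clock: 21.65
position: [0.527, -0.059, 0.208]
ee_rot: [-0.05, 0.709, -0.052, -0.701]
contact_force: [0.1, -0.1, 5.8]
width: 0.0236
```

```bash
python3 -c "
from h import *
ft();down(.74,2)"
```

```text
th,r [0.7789 0.1915] Ft 4.2 Fr 3.99 Fy -0.12 F [ 0.1 -0.1  5.8] w 23.6 t 21.65
0.759 [0.0025, 0.0, 0.0027]
0.74 [0.005, 0.0, 0.0054]
```

```bash
python3 - <<'E'
from h import *
ft()
o=grab("16")
b=o["side"][0][140:210,250:340,::-1]
cv2.imwrite("pics/c19.png",cv2.resize(b,None,fx=8,fy=8,interpolation=2))
E
```

```text
th,r [0.7789 0.1915] Ft 4.2 Fr 3.99 Fy -0.12 F [ 0.1 -0.1  5.8] w 23.6 t 21.65
```

View pics/c19.png

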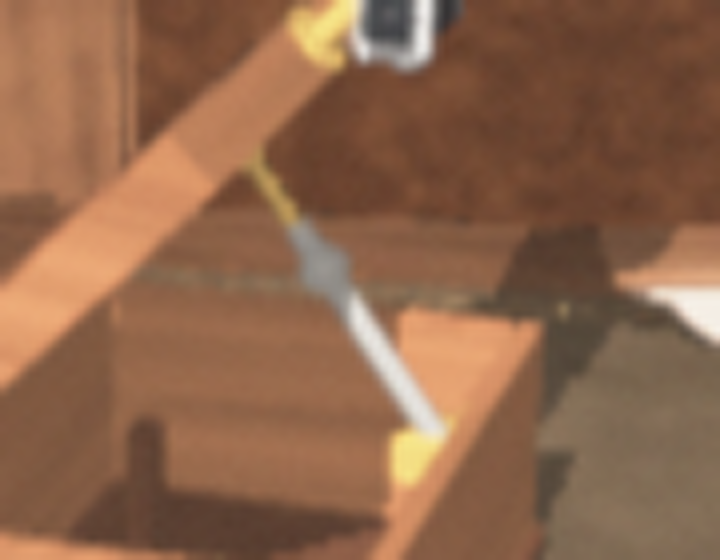

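The ball has gone from view into the hole's mouth at about (252,160). I'll push on gently.

{"op": "play_rows", "data": {
  "plan": [
    [[1,0.0006,0,0.0007,0],[1,0.0012,0,0.0013,0],[1,0.0016,0,0.0018,0],[1,0.0016,0,0.0018,0]]
  ]
}}

```text
clock: 22.15
position: [0.5265, -0.0589, 0.2074]
ee_rot: [-0.05, 0.711, -0.052, -0.7]
contact_force: [-0.1, -0.4, 6.2]
width: 0.0231
```

```bash
python3 -c "
from h import *
ft();down(.74,2)"
```

```text
th,r [0.7747 0.1915] Ft 4.38 Fr 4.37 Fy -0.43 F [-0.1 -0.4  6.2] w 23.1 t 22.15
0.757 [0.0022, 0.0, 0.0024]
0.74 [0.0045, 0.0, 0.0049]
```

{"op": "play_rows", "data": {
  "plan": [
    [[1,0.0008,0,0.0008,0],[1,0.0014,0,0.0015,0],[1,0.0019,0,0.0021,0],[1,0.0019,0,0.0021,0]]
  ]
}}

```text
clock: 22.55
position: [0.5246, -0.0587, 0.2057]
ee_rot: [-0.05, 0.711, -0.052, -0.7]
contact_force: [-1.0, -0.9, 4.5]
width: 0.0234
```

```bash
python3 -c "
from h import *
ft();down(.74,2)"
```

```text
th,r [0.7614 0.1915] Ft 2.7 Fr 3.74 Fy -1.05 F [-1.  -0.9  4.5] w 23.4 t 22.55
0.751 [0.0014, 0.0, 0.0015]
0.74 [0.0028, 0.0, 0.003]
```

{"op": "play_rows", "data": {
  "plan": [
    [[1,0.0005,0,0.0006,0],[1,0.001,0,0.0011,0],[1,0.0014,0,0.0015,0],[1,0.0014,0,0.0015,0]]
  ]
}}

```text
clock: 22.95
position: [0.5239, -0.0586, 0.2049]
ee_rot: [-0.05, 0.712, -0.052, -0.699]
contact_force: [0.5, -0.3, 5.9]
width: 0.0233
```

```bash
python3 -c "
from h import *
ft();down(.72,2)"
```

```text
th,r [0.7554 0.1915] Ft 4.69 Fr 3.64 Fy -0.21 F [ 0.5 -0.3  5.9] w 23.3 t 22.95
0.738 [0.0023, 0.0, 0.0025]
0.72 [0.0046, 0.0, 0.0049]
```

{"op": "play_rows", "data": {
  "plan": [
    [[1,0.0006,0,0.0007,0],[1,0.0012,0,0.0013,0],[1,0.0016,0,0.0018,0],[1,0.0016,0,0.0018,0]]
  ]
}}

```text
clock: 23.35
position: [0.5233, -0.0585, 0.2043]
ee_rot: [-0.05, 0.713, -0.052, -0.698]
contact_force: [0.0, -0.8, 7.2]
width: 0.0235
```

```bash
python3 -c "
from h import *
ft();down(.72,2)"
```

```text
th,r [0.7506 0.1915] Ft 5.35 Fr 4.83 Fy -0.75 F [ 0.  -0.8  7.2] w 23.5 t 23.35
0.735 [0.002, 0.0, 0.0021]
0.72 [0.004, 0.0, 0.0042]
```

{"op": "play_rows", "data": {
  "plan": [
    [[1,0.0006,0,0.0007,0],[1,0.0012,0,0.0013,0],[1,0.0018,0,0.0019,0],[1,0.002,0,0.0021,0]]
  ]
}}

```text
clock: 23.75
position: [0.5222, -0.0583, 0.2032]
ee_rot: [-0.05, 0.714, -0.052, -0.697]
contact_force: [-0.7, -0.3, 8.5]
width: 0.0233
```

```bash
python3 -c "
from h import *
ft();down(.72,2)"
```

```text
th,r [0.7425 0.1914] Ft 5.8 Fr 6.21 Fy -0.36 F [-0.7 -0.3  8.5] w 23.3 t 23.75
0.731 [0.0015, 0.0, 0.0016]
0.72 [0.003, 0.0, 0.0031]
```

{"op": "play_rows", "data": {
  "plan": [
    [[1,0.0004,0,0.0008,0],[1,0.0009,0,0.0015,0],[1,0.0014,0,0.0021,0],[1,0.0016,0,0.0024,0]]
  ]
}}

```text
clock: 24.15
position: [0.5209, -0.0582, 0.2019]
ee_rot: [-0.05, 0.715, -0.052, -0.696]
contact_force: [1.4, -1.2, 3.3]
width: 0.0233
```

```bash
python3 -c "
from h import *
ft();rep();down(.70,2)"
```

```text
th,r [0.7326 0.1915] Ft 3.46 Fr 1.07 Fy -1.03 F [ 1.4 -1.2  3.3] w 23.3 t 24.15
t 24.15 pos [520.9 -58.2 201.9] F [ 1.36 -1.24  3.29] M [-0.132 -0.629 -0.006] w 23.3 turn -0.12 q [-0.24  0.2   1.68  0.    1.23  1.47]
[[ 0.0261 -0.1445 -0.9892]
 [-0.0055 -0.9895  0.1444]
 [-0.9996  0.0017 -0.0267]]
0.716 [0.0022, 0.0, 0.0022]
0.7 [0.0043, 0.0, 0.0044]
```

{"op": "play_rows", "data": {
  "plan": [
    [[1,0.0004,0,0.0005,0],[1,0.0008,0,0.001,0],[1,0.0012,0,0.0014,0],[1,0.0012,0,0.0014,0]]
  ]
}}

```text
clock: 24.55
position: [0.5198, -0.058, 0.2007]
ee_rot: [-0.05, 0.715, -0.053, -0.696]
contact_force: [1.2, -1.8, 6.1]
width: 0.0231
```

```bash
python3 -c "
from h import *
ft();down(.70,2)"
```

```text
th,r [0.7241 0.1915] Ft 5.53 Fr 2.93 Fy -1.57 F [ 1.2 -1.8  6.1] w 23.1 t 24.55
0.712 [0.0016, 0.0, 0.0016]
0.7 [0.0032, 0.0, 0.0033]
```

{"op": "play_rows", "data": {
  "plan": [
    [[1,0.0004,0,0.0005,0],[1,0.0008,0,0.001,0],[1,0.0012,0,0.0015,0],[1,0.0012,0,0.0015,0]]
  ]
}}

```text
clock: 24.95
position: [0.5179, -0.0577, 0.1988]
ee_rot: [-0.05, 0.714, -0.052, -0.696]
contact_force: [0.8, -1.0, 1.6]
width: 0.0236
```

```bash
python3 -c "
from h import *
ft();down(.70,2)
o=grab('17',('side',))
b=o['side'][0][140:210,250:340,::-1]
cv2.imwrite('pics/c20.png',cv2.resize(b,None,fx=8,fy=8,interpolation=2))"
```

```text
th,r [0.71   0.1915] Ft 1.81 Fr 0.36 Fy -0.87 F [ 0.8 -1.   1.6] w 23.6 t 24.95
0.705 [0.0007, 0.0, 0.0007]
0.7 [0.0014, 0.0, 0.0013]
```

View pics/c20.png

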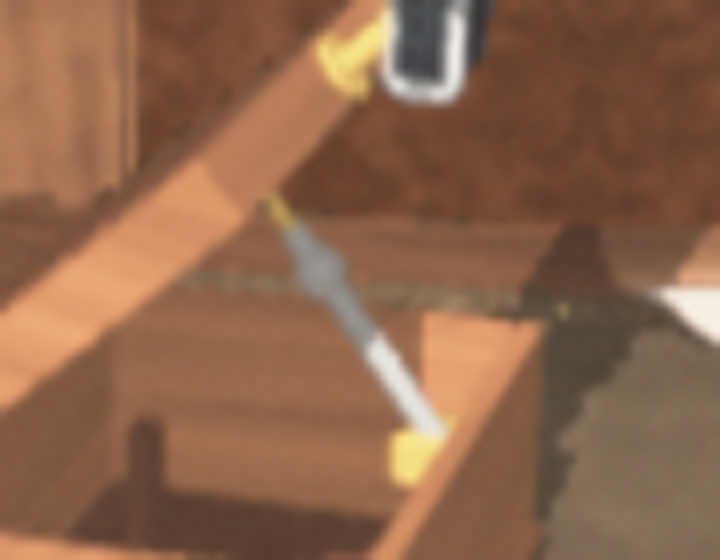

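The ball is deep in now, with only a short neck left at (275,205), and the force dropped from 5.5 to 1.8 N. That suggests the catches were passed. I'll use smaller steps to find the bottom.

{"op": "play_rows", "data": {
  "plan": [
    [[1,0.0003,0,0.0004,0],[1,0.0006,0,0.0008,0],[1,0.0006,0,0.0008,0]]
  ]
}}

```text
clock: 25.3
position: [0.5159, -0.0574, 0.1968]
ee_rot: [-0.05, 0.713, -0.052, -0.697]
contact_force: [0.6, -1.6, -4.4]
width: 0.0235
```

```bash
python3 -c "
from h import *
ft()"
```

```text
th,r [0.6954 0.1916] Ft -2.9 Fr -3.47 Fy -1.53 F [ 0.6 -1.6 -4.4] w 23.5 t 25.3
```

{"op": "play_rows", "data": {
  "plan": [
    [[1,0.0003,0,0.0004,0],[1,0.0006,0,0.0008,0],[1,0.0006,0,0.0008,0]]
  ]
}}

```text
clock: 25.6
position: [0.5148, -0.0573, 0.1957]
ee_rot: [-0.05, 0.713, -0.052, -0.698]
contact_force: [1.7, -2.7, -5.1]
width: 0.0234
```

```bash
python3 -c "
from h import *
ft()"
```

```text
th,r [0.6876 0.1916] Ft -2.58 Fr -4.85 Fy -2.39 F [ 1.7 -2.7 -5.1] w 23.4 t 25.6
```

{"op": "play_rows", "data": {
  "plan": [
    [[1,0.0003,0,0.0003,0],[1,0.0006,0,0.0006,0],[1,0.0006,0,0.0006,0]]
  ]
}}

```text
clock: 25.9
position: [0.5147, -0.0572, 0.1956]
ee_rot: [-0.05, 0.713, -0.052, -0.697]
contact_force: [1.7, -1.4, -1.6]
width: 0.0233
```

```bash
python3 -c "
from h import *
ft()"
```

```text
th,r [0.6864 0.1916] Ft -0.04 Fr -2.43 Fy -1.12 F [ 1.7 -1.4 -1.6] w 23.3 t 25.9
```

{"op": "play_rows", "data": {
  "plan": [
    [[1,0.0003,0,0.0003,0],[1,0.0006,0,0.0006,0],[1,0.0006,0,0.0006,0]]
  ]
}}

```text
clock: 26.2
position: [0.5146, -0.0572, 0.1954]
ee_rot: [-0.05, 0.714, -0.052, -0.697]
contact_force: [1.8, -0.5, 0.6]
width: 0.0231
```

```bash
python3 -c "
from h import *
ft()"
```

```text
th,r [0.6856 0.1916] Ft 1.65 Fr -1.03 Fy -0.2 F [ 1.8 -0.5  0.6] w 23.1 t 26.2
```

The tool now hardly moves (0.15 mm for 0.85 mm commanded), so this is a hard stop. I'll make one modest confirming press.

{"op": "play_rows", "data": {
  "plan": [
    [[1,0.0004,0,0.0004,0],[1,0.0008,0,0.0008,0],[1,0.001,0,0.001,0],[1,0.001,0,0.001,0]]
  ]
}}

```text
clock: 26.6
position: [0.5145, -0.0572, 0.1951]
ee_rot: [-0.05, 0.715, -0.052, -0.696]
contact_force: [2.1, -1.0, 5.2]
width: 0.0232
```

```bash
python3 -c "
from h import *
ft()"
```

```text
th,r [0.6837 0.1916] Ft 5.42 Fr 1.59 Fy -0.66 F [ 2.1 -1.   5.2] w 23.2 t 26.6
```

{"op": "play_rows", "data": {
  "plan": [
    [[1,0,0,0,0],[1,-0.0005,0,-0.0005,0],[1,-0.0005,0,-0.0005,0]]
  ]
}}

```text
clock: 26.9
position: [0.5146, -0.0572, 0.1954]
ee_rot: [-0.05, 0.714, -0.052, -0.696]
contact_force: [0.5, -1.5, 1.5]
width: 0.0229
```

```bash
python3 -c "
from h import *
ft()"
```

```text
th,r [0.6851 0.1916] Ft 1.65 Fr 0.38 Fy -1.42 F [ 0.5 -1.5  1.5] w 22.9 t 26.9
```

{"op": "play_rows", "data": {
  "plan": [
    [[0.3,0,0,0,0],[0.3,0,0,0,0],[0.3,0,0,0,0],[0.3,0,0,0,0],[0.3,-0.015,0,0,0],[0.3,-0.035,0,0,0],[0.3,-0.06,0,0,0],[0.3,-0.09,0,0.02,0],[0.3,-0.11,0,0.06,0],[0.3,-0.12,0,0.1,0],[0.3,-0.12,0,0.13,0],[0.3,-0.12,0,0.13,0]]
  ]
}}

```text
clock: 28.1
position: [0.3791, -0.0368, 0.3126]
ee_rot: [-0.05, 0.714, -0.052, -0.697]
contact_force: [1.4, -1.0, -0.9]
width: 0.0597
```

```bash
python3 - <<'E'
from h import *
rep()
o=grab('18')
b=o['side'][0][130:220,240:340,::-1]
cv2.imwrite('pics/c21.png',cv2.resize(b,None,fx=7,fy=6.6,interpolation=2))
E
```

```text
t 28.1 pos [379.1 -36.8 312.6] F [ 1.45 -0.97 -0.91] M [ 0.004 -0.091 -0.006] w 59.7 turn -0.13 q [-0.28 -0.08  1.72  0.    1.48  1.43]
[[ 0.0242 -0.1446 -0.9892]
 [-0.0051 -0.9895  0.1446]
 [-0.9997  0.0016 -0.0247]]
```

View pics/c21.png

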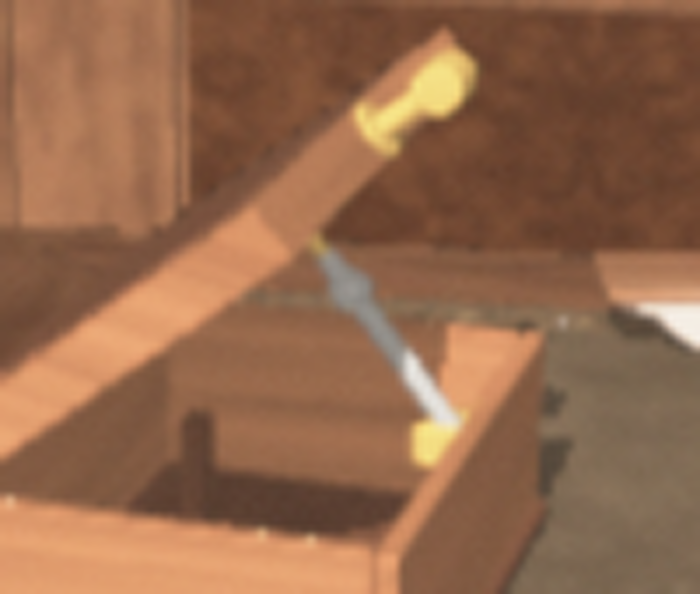

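View pics/top18.png

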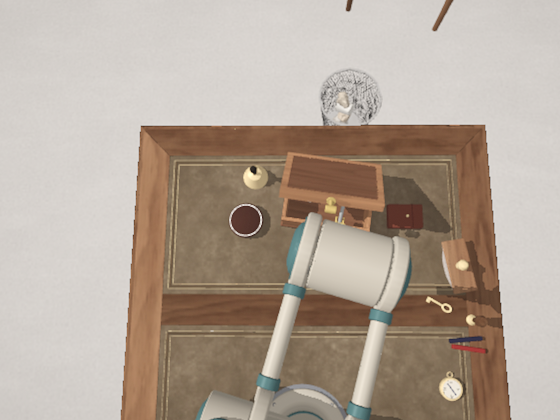

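```bash
python3 - <<'E'
from h import *
for t in(.66,.685,.71,.74):print(t,(proj('side',knob(t)+.002*UX)-[240,130])*[7,6.6])
p,q=cv2.imread('pics/top0.png').astype(int),cv2.imread('pics/top18.png').astype(int)
for n,(u,v) in dict(bell=(255,177),coast=(246,220),case=(404,211)).items():
    print(n,abs(p[v-18:v+18,u-16:u+16]-q[v-18:v+18,u-16:u+16]).mean())
ft()
E
```

```text
0.66 [458.26344464  92.84134989]
0.685 [449.3245188   82.11182548]
0.71 [440.104352    71.56871599]
0.74 [428.6787408   59.17570901]
bell 1.2173032407407407
coast 1.0205439814814814
case 10.479166666666666
th,r [0.6768 0.3689] Ft -0.77 Fr -0.18 Fy 0.88 F [-0.2  0.9 -0.7] w 59.9 t 28.2
```

The knob at crop (443,83) matches a lid angle of about 0.685, the value where I felt the bottom, so the lid holds with the gripper away. The bell and coasters show no change. The card case is still at (404,216), and its image differs only where the lid's new shadow falls. I'll hand in.

```bash
python3 -c "
from rig import manip
print(manip.sign_off())"
```

```text
the job is handed in; nothing more can be done
None
```

The lid is propped open on the rod at about 0.685 rad, and I handed the job in at about 28 s of the 72 s allowed.

**What I did:**
- I swung the lid up to about 1.70 by the knob and let it rest there.
- I raised the rod to about 0.93 rad.
- I took the knob again and lowered the lid in small steps while reading the force.

**Seating:**
- The catches gave way with at most about 6 N of push at the knob, then the lid snapped a further 2–4 mm at the knob.
- After that it met a hard stop. A confirming press of about 5.4 N moved the knob only about 0.3 mm.

**Last checks:**
- With the gripper well clear, the knob in the side picture still matches the angle at which the stop was felt.
- The bell and coasters look unchanged.
- The card case is in the same place by eye. Its image patch differs from the first picture, which I put down to the lid's new shadow.

**What went wrong or disagreed:**
- My first move call used 10 as if it were millimetres, when it meant 10 m. The per-row limit kept it to a harmless 44 mm descent in free space.
- The bead slid in the pads on the first raise: the tool path implied 0.93 rad but the picture showed about 0.75. I regrasped it and corrected the angle.
- The push on the way in rose and fell more than once, with some sideways strain on the knob, so the exact catch force is uncertain.
- The felt lid angle (about 0.685) is slightly below the 0.69–0.71 I expected from the rod length measured in the pictures. That is within the measuring error.

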